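# Hang a pipe coupling on a pegboard peg

## Robot

A 6-joint arm with a two-finger parallel gripper is mounted at the origin on the work surface. World frame = base frame: x ahead of the robot, y to its left, z up, the work surface at z = 0. Lengths are in m, angles in rad, forces in N, time in s.
With the tool pointing down it reaches from about 0.35 to 0.725 m from the base axis. Payload 6 kg.
Tool frame: the origin (TCP) lies on the centre line of the jaws, within the pads' length; the fingertips stand 11 mm ahead of it and the grasp point (between the pads) lies 8 mm behind it; z points along the fingers, x is the direction in which the jaws open and shut, and the axes are right-handed (so a half turn about z gives the same grasp; the last joint's range is limited). The gripper opens to 85 mm and grips with 20 to 120 N. Pads are 22 mm wide; open, the fingers measure 114 mm over their backs; the gripper's body (76 mm by 85 mm) begins 54 mm behind the grasp point. The pads swing forward as they close: fully open they stand 13 mm farther back than shut.
Start: joints at [1.668, 0.04, 0.085, 0, -1.615, -0.334], TCP at [0.141, 0.583, 0.209] pointing down, gripper open.
Joint ranges: [-2.56, 2.56], [-1.29, 2.01], [-1.08, 1.49], [-3.29, 1.98], [-2.81, -0.18], [-2.99, 2.99]. Speed limits (rad/s): [2.57, 2.57, 3.01, 3.14, 3.14, 3.14].

## Interface

Orientations are given as a unit quaternion [x, y, z, w].
In Python, from bench import robot, optics, workorder, spotter gives the robot as it stands. The module is installed in compiled form; this text tells all that it offers.
- The arm moves only by the tool send_rows, never from a script. Its arguments are lists of equal length, an entry for each row: "slide": the shift along the tool's x, y, z in mm, a list of three; "rotation": the turn, a rotation vector about the tool's x, y, z in degrees, a list of three; "grip": the finger opening in mm, from 0 to 85.4. A call has exactly 5 rows; each row is the pose to reach, as a shift and turn from the pose commanded when the call began, along the tool's axes at that moment; what a row does not reach only later rows make up. A row lasts 1/10 s, in which the tool goes at most 50 mm and 8.59 degrees, less where a joint would pass 70% of its speed; a pose out of reach is approached as far as the arm can. A call with a gripper value outside its range is refused whole. The fingers move at their own pace and stop on an object; "squeeze" is the grip in N (left out, the last holds). Time passes only in rows, so rows that repeat a pose let the fingers close, or fill a call up. It gives the time, the measured TCP pose, the force and the opening at its end, in the units of the state.
- robot.sense(): the state, without advancing time (a new reading comes with each control period).
- optics.read_camera(name): name is "scene" or "top"; returns a dict with "frame" (420x560x3 uint8, blue, green, red), "mtx" (3x3 intrinsics, pixels), "rvec" (rotation vector, rad) and "tvec" (3), from world to camera coordinates, as OpenCV has them. Camera axes: x right, y down, z forward; pixel columns grow to the right and rows downward; lengths in m; the calibration is good to about 2 mm. A picture is of the moment at which its call begins. There is no depth.
- workorder.close_job(): hands the job in, once; it reports no verdict.
Trained networks look in the newest picture that a camera, given by its name, has taken for a name from the list of things; names that differ only in an ending like _2 or _b are one class to them, and where a whole thing is asked for, a point or a joint stands for the part that bears it (a point fixed in the world has none). Each returns a list of dicts, best first, with "confidence" (0 to 1); they miss things now and then, are a little off and sometimes report something else, mostly with a low value. They report only what shows in the picture. A call takes as long as a camera call. They do not tell look-alikes from the thing itself.
- spotter.masks_of(query, camera): "mask" (420x560 bool, what is visible of it) and "centre" ([column, row] in pixels, amid what is visible of it).
- spotter.mark_of(query, camera): "centre" ([column, row] in pixels: a listed point, or the origin of a listed thing).
The state is a dict: "clock": time; "joint_pos": joint angles; "joint_velocities": joint speeds; "effort": joint torques, N m; "eef_pos": TCP position; "eef_rot": TCP orientation; "wrist_force": force on the tool from outside, world axes, zero at the start; "moment": the same for the moment, N m; "gripper_width": opening from 0.0 (shut) to 1.0 (fully open).
Only numpy, scipy, OpenCV 4.12 (cv2) and the standard library are available. Lean on these libraries where they do the work, as an engineer would, in place of code of your own. Each camera call takes 0.05 s, during which the arm holds its last target. There are 200 camera calls.

## Task

Take the storage peg by its block handle, thread its rod right through the bore of the hexagonal coupling lying on the cupboard floor, and lift the coupling on the rod without gripping it with the fingers. Then slide the rod's tip into the hole of the socket block on the pegboard and press it gently home, until you feel it bottom on the stop inside, and let go so that the coupling is left hanging on the peg. Do not ram anything and leave the bleach bottle, the bucket lid and the brush where they are.

Things in the scene. Friction and masses are not known exactly. Their poses are not given: they have to be found in the camera images.
- peg_handle (a point): Centre of the loose storage peg's handle: a black block 22 mm wide (x), 50 mm long (y), 30 mm tall (z), lying on the floor, z up. Take it across x. y runs along the rod towards its tip: the handle ends 25 mm from here, then comes a flange 30 mm across and 5 mm thick, then a round rod 16 mm across.
- peg_tip (a point): Centre of the end of the peg's rod, on the rod's axis, 135 mm along y from the handle's centre and so 105 mm beyond the flange's face. The last 8 mm taper from 16 to 10 mm across. Same axes as peg_handle.
- peg: The whole loose storage peg (handle, flange, rod), about 0.1 kg, balancing inside the handle; origin on the handle's underside, 15 mm below its centre, same axes.
- coupling_center (a point): Centre of the bore, half-way along, of the loose hexagonal white plastic coupling: 50 mm across flats, 42 mm long (y), lying on a flat, this point 25 mm above the floor. The bore (hexagonal, 21 mm across its flats) runs level right through along y. y points roughly towards the pegboard; the rod enters at the -y end. It slides if pushed.
- coupling: The whole coupling, 60 to 130 g; origin at the centre of its underside, 25 mm below the bore's centre, same axes.
- socket_mouth (a point): Centre of the mouth of the hole in the fixed grey socket block (50 x 50 mm face, standing 50 mm out from the upright pegboard), 160 mm above the floor. y points level into the hole, z up. Hole round, 18 mm across, 3 mm lead-in. Left in it, the peg droops some 5 degrees and stays. Things hung beside it stand out at most 40 mm from the board.
- stop: The stop inside the hole. Its rubber pad waits 34 to 44 mm behind the mouth: the depth differs every time, is not measured and must be felt. It hardly gives: about 5 N of push, kept for half a second, is home; over 15 N harms it. This origin is only a reference point on the floor, 50 mm behind the mouth, whatever the pad's depth.
- bleach: Bystander: upright white bleach bottle, 76 mm across, 240 mm tall; origin at the centre of its underside.
- bucket_lid: Bystander: flat grey bucket lid lying on the floor, 220 mm across, 14 mm high; origin at the centre of its underside.
- brush: Bystander: small brush lying on the floor; origin near the middle of its underside.
There are look-alikes about, which are no part of the job. Leave any green, orange or turquoise look-alike of the peg alone.

How it is judged:
On the way, in this order (a step that is already met when the one before it is completed fails the run):
1. the rod is through the bore of the coupling, with its tip out of the far side (y of coupling_center in the frame of peg_handle between 0.045 and 0.112 m and x of coupling_center in the frame of peg_handle between -0.008 and 0.008 m and z of coupling_center in the frame of peg_handle between -0.012 and 0.012 m and height (world z) of coupling_center below 0.06 m), for 0.1 s.
2. the coupling is lifted on the rod, the fingers not touching it (y of coupling_center in the frame of peg_handle between 0.045 and 0.112 m and x of coupling_center in the frame of peg_handle between -0.008 and 0.008 m and z of coupling_center in the frame of peg_handle between -0.012 and 0.012 m and height (world z) of coupling_center above 0.08 m and contact force between the fingers and coupling below 0.3 N), for 0.2 s.
3. with the coupling on it, the rod is in the hole and pressed home on the stop with more than 2 N for 0.2 s (y of coupling_center in the frame of peg_handle between 0.045 and 0.112 m and x of coupling_center in the frame of peg_handle between -0.008 and 0.008 m and z of coupling_center in the frame of peg_handle between -0.012 and 0.012 m and y of peg_tip in the frame of socket_mouth above 0.031 m and x of peg_tip in the frame of socket_mouth between -0.005 and 0.005 m and z of peg_tip in the frame of socket_mouth between -0.005 and 0.005 m and angle between the y axis of peg_handle and the y axis of socket_mouth, either way round below 0.16 rad and contact force between peg and stop above 2 N), for 0.2 s.
At the end, for the whole second after the job is handed in: The rod is in the socket hole: tip at least 31 mm behind the mouth, within 5 mm of the axis each way, within 0.16 rad of it. The coupling hangs on the rod, over 120 mm above the floor, at most rocking a little (under 0.08 m/s). The peg is let go and at rest (y of coupling_center in the frame of peg_handle between 0.045 and 0.112 m and x of coupling_center in the frame of peg_handle between -0.008 and 0.008 m and z of coupling_center in the frame of peg_handle between -0.012 and 0.012 m and y of peg_tip in the frame of socket_mouth above 0.031 m and x of peg_tip in the frame of socket_mouth between -0.005 and 0.005 m and z of peg_tip in the frame of socket_mouth between -0.005 and 0.005 m and angle between the y axis of peg_handle and the y axis of socket_mouth, either way round below 0.16 rad and height (world z) of coupling_center above 0.12 m and linear speed of peg below 0.03 m/s and angular speed of peg below 0.3 rad/s and linear speed of coupling below 0.08 m/s and contact force between each of the arm, the fingers and peg below 0.1 N); the robot touches nothing.
It fails at once if the stop in the socket is pressed with more than 15 N (contact force between peg and stop above 15 N).
It fails at once if rod and coupling are rammed together with more than 15 N (contact force between peg and coupling above 15 N).
It fails at once if the coupling is gripped or pushed with the fingers (contact force between the fingers and coupling above 3 N).
It fails at once if a bystander is moved more than 20 mm (distance of any of bleach, bucket_lid, brush from where it was at the start of the episode above 0.02 m).
It also fails if it takes over 61 s, if anything falls off the work surface, if the arm or the gripper's body presses on something with over 40 N, if the wrist force passes 120 N, or if a joint passes its speed limit or range.

## Working session

There is one attempt and no reset: what is moved stays moved. The work goes in short steps, Python scripts to look and compute and a tool call to move; the robot and the scene stay as the last step left them, time stands still between calls to the robot, and variables do not carry over. Pictures are saved under pics/ and viewed, about 8 in all and at most 12, crops included, and the job is handed in when it is done.

Besides the shell and the picture viewer there is one more tool, called after ">>>" by a JSON object that holds its "name" and its "arguments", one argument or row to a line. send_rows: Moves the arm, as the interface text tells. Its arguments: {"type":"object","properties":{"slide":{"type":"array","items":{"type":"array","items":{"type":"number"}}},"rotation":{"type":"array","items":{"type":"array","items":{"type":"number"}}},"grip":{"type":"array","items":{"type":"number"}},"squeeze":{"type":"number"}},"required":["slide","rotation","grip"]}

```bash
mkdir -p pics; cat > h.py <<'E'
import numpy as np, cv2
from bench import robot, optics, workorder, spotter
from scipy.spatial.transform import Rotation as R
def cam(n):
    c=optics.read_camera(n); c['R']=cv2.Rodrigues(np.array(c['rvec'],float))[0]; c['t']=np.array(c['tvec'],float).ravel(); c['K']=np.array(c['mtx'],float); return c
def ray(c,p):
    d=c['R'].T@np.linalg.solve(c['K'],[p[0],p[1],1.]); return -c['R'].T@c['t'],d
def onz(c,p,z):
    o,d=ray(c,p); return o+d*(z-o[2])/d[2]
def proj(c,X):
    return cv2.projectPoints(np.array(X,float).reshape(-1,3),np.array(c['rvec'],float),c['t'],c['K'],None)[0].reshape(-1,2)
def tri(c1,p1,c2,p2):
    A=[];b=[]
    for c,p in((c1,p1),(c2,p2)):
        o,d=ray(c,p); d=d/np.linalg.norm(d); P=np.eye(3)-np.outer(d,d); A.append(P); b.append(P@o)
    X=np.linalg.lstsq(np.vstack(A),np.hstack(b),rcond=None)[0]
    return X,[round(float(np.linalg.norm(P@X-q))*1000,1) for P,q in zip(A,b)]
E
python3 - <<'E'
from h import *
np.set_printoptions(precision=4,suppress=True)
print(robot.sense())
for n in('scene','top'):
    c=cam(n); cv2.imwrite(f'pics/{n}0.png',c['frame']); print(n,-c['R'].T@c['t'],c['K'][0,0],c['R'][2])
    for q in('peg_handle','peg_tip','coupling_center','socket_mouth','stop','bleach','bucket_lid','brush'):
        for r in spotter.mark_of(q,n)[:5]:
            z={'peg_handle':.015,'peg_tip':.015,'coupling_center':.025,'socket_mouth':.16}.get(q,0)
            print(q,np.round(r['centre'],1),round(r['confidence'],2),onz(c,r['centre'],z))
E
```

```text
{'clock': 0.0, 'joint_pos': array([ 1.6677,  0.0408,  0.0837, -0.0005, -1.6155, -0.3337]), 'joint_velocities': array([ 0.0001, -0.0006, -0.    , -0.0018,  0.0002, -0.0023]), 'effort': array([  0.0001, -36.8204,  34.7418,   6.9326,  -0.0053,  -0.    ]), 'eef_pos': array([0.1406, 0.5829, 0.2079]), 'eef_rot': array([-0.6186,  0.7857, -0.0006, -0.0007]), 'wrist_force': array([ 0.533 ,  0.0252, -0.0143]), 'moment': array([-0.0172, -0.0262,  0.0434]), 'gripper_width': 0.99961991026577}
scene [ 0.8847 -0.6201  1.0172] 399.9912056363936 [-0.3676  0.445  -0.8166]
peg_handle [269.4 260.6] 0.77 [ 0.5002 -0.2295  0.015 ]
peg_handle [131.6 340.3] 0.66 [ 0.369  -0.6175  0.015 ]
peg_handle [166.  233.9] 0.61 [ 0.1989 -0.3482  0.015 ]
peg_handle [216.1 286.6] 0.55 [ 0.4359 -0.3801  0.015 ]
peg_tip [192.  203.7] 0.85 [ 0.1795 -0.222   0.015 ]
peg_tip [305.  233.9] 0.82 [ 0.527  -0.0962  0.015 ]
peg_tip [183.1 334.5] 0.72 [ 0.4613 -0.5272  0.015 ]
peg_tip [220.8 246.4] 0.65 [ 0.3585 -0.2798  0.015 ]
coupling_center [317.4 184.7] 0.52 [0.4515 0.072  0.025 ]
socket_mouth [370.  126.1] 0.65 [0.5039 0.266
[... 463 characters left out ...]
handle [330.8 227.2] 0.77 [ 0.4998 -0.2387  0.015 ]
peg_handle [466.1 281.9] 0.61 [ 0.369  -0.6276  0.015 ]
peg_handle [366.3 337.2] 0.57 [ 0.2005 -0.3496  0.015 ]
peg_tip [429.9 251.8] 0.82 [ 0.4475 -0.5261  0.015 ]
peg_tip [344.7 276.8] 0.81 [ 0.3602 -0.2843  0.015 ]
peg_tip [318.6 339.1] 0.76 [ 0.1867 -0.219   0.015 ]
peg_tip [283. 214.] 0.68 [ 0.5295 -0.0972  0.015 ]
coupling_center [216.8 234.8] 0.67 [0.4539 0.0879 0.025 ]
socket_mouth [133.9 206.9] 0.61 [0.4932 0.2804 0.16  ]
socket_mouth [323.4 135.5] 0.32 [ 0.7201 -0.1929  0.16  ]
bleach [377.1 171.9] 0.92 [ 0.6821 -0.3733  0.    ]
bucket_lid [239.1 131.3] 0.59 [0.785  0.0575 0.    ]
brush [328.9 134.4] 0.87 [ 0.7937 -0.2215  0.    ]
```

```bash
python3 - <<'E'
import cv2
a=cv2.imread('pics/scene0.png'); cv2.imwrite('pics/scene0b.png',cv2.resize(a[100:400,100:500],None,fx=2,fy=2,interpolation=cv2.INTER_CUBIC))
a=cv2.imread('pics/top0.png'); cv2.imwrite('pics/top0b.png',cv2.resize(a[100:400,100:500],None,fx=2,fy=2,interpolation=cv2.INTER_CUBIC))
E
```

```text
(no output)
```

View pics/scene0b.png

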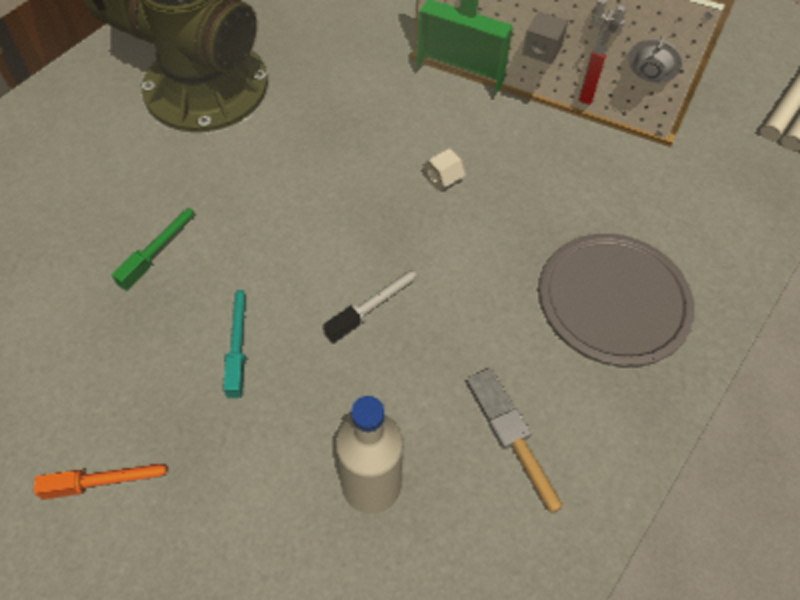

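View pics/top0b.png

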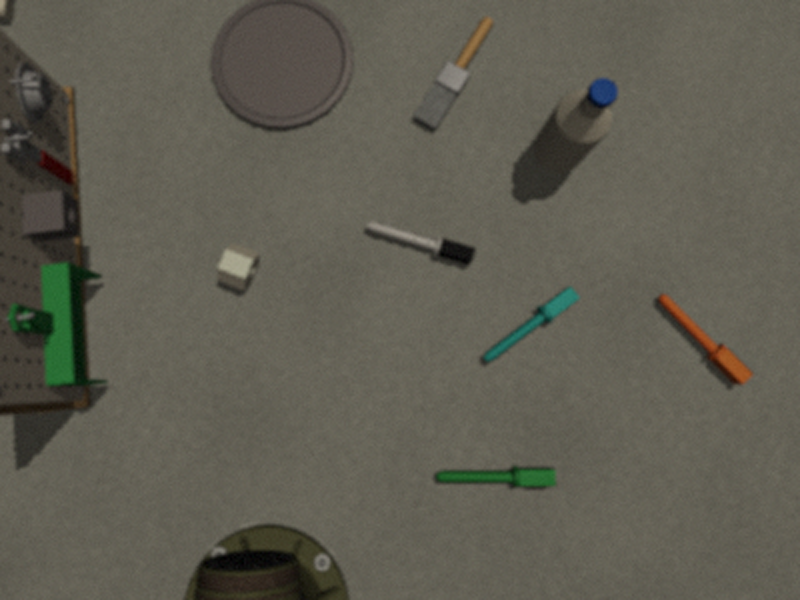

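The picture shows four pegs in scene pixels: black/white (269,260), green (166,234), turquoise (216,287) and orange (132,340). Only the black-handled one with the white rod fits. The coupling is at (317,184) and the grey socket block at (370,126), with a green holder to its left and red pliers and a metal part to its right. I'll fit the models to the masks and make one enlarged crop to check.

```bash
cat > fit.py <<'E'
from h import *
from scipy.optimize import minimize
def hexp(): # coupling about bore centre
    a=np.deg2rad(np.arange(6)*60); r=25/np.cos(np.pi/6)
    return np.array([[r*np.cos(t),y,r*np.sin(t)] for t in a for y in(-21,21)])/1000
def box(x,y0,y1,z): return np.array([[i,j,k] for i in(-x,x) for j in(y0,y1) for k in(-z,z)])/1000
def cyl(r,y0,y1,r2=None):
    return np.array([[q*np.cos(t),y,q*np.sin(t)] for t in np.linspace(0,2*np.pi,16) for y,q in((y0,r),(y1,r2 or r))])/1000
PEG=[box(11,-25,25,15),cyl(15,25,30),cyl(8,30,127),cyl(8,127,135,5)]
COUP=[hexp()]; SOCK=[box(25,0,50,25)]
def place(P,x,y,z,yaw,pitch=0):
    return P@(R.from_euler('z',yaw-np.pi/2)*R.from_euler('x',pitch)).as_matrix().T+[x,y,z]
def sil(c,parts,p,s=4):
    m=np.zeros((420*s,560*s),np.uint8)
    for P in parts:
        q=(proj(c,place(P,*p))+.5)*s-.5
        cv2.fillConvexPoly(m,cv2.convexHull(np.round(q).astype(np.int32)),1)
    return cv2.resize(m.astype(np.float32),(560,420),interpolation=cv2.INTER_AREA)
def fit(cams,masks,parts,p0,z):
    def f(v):
        t=0
        for c,m in zip(cams,masks):
            a=sil(c,parts,[v[0],v[1],z,v[2]]); t+=1-np.minimum(a,m).sum()/np.maximum(a,m).sum()
        return t
    best=None
    for k in range(3):
        x=p0 if best is None else best.x
        S=np.vstack([x,x+[.01,0,0],x+[0,.01,0],x+[0,0,.2*(-1)**k]])
        r=minimize(f,x,method='Nelder-Mead',options=dict(initial_simplex=S,xatol=1e-4,fatol=1e-4))
        if best is None or r.fun<best.fun: best=r
    return best.x,best.fun
def pick(q,n,c,X):
    t=proj(c,X)[0]; L=spotter.masks_of(q,n)
    L=[r for r in L if np.linalg.norm(np.array(r['centre'])-t)<25]
    return L[0]['mask'].astype(np.float32) if L else None
E
cat > m1.py <<'E'
from fit import *
np.set_printoptions(precision=4,suppress=True)
C={n:cam(n) for n in('scene','top')}
for q,parts,p0,z,nx in(('peg',PEG,[.5,-.235,1.37],.015,[.51,-.18,.015]),('coupling',COUP,[.453,.08,1.9],.025,[.453,.08,.025]),('socket_mouth',SOCK,[.5,.275,1.6],.16,[.5,.29,.16])):
    ms={n:pick(q,n,C[n],nx) for n in C}; ms={n:m for n,m in ms.items() if m is not None}
    print(q,list(ms),[int(m.sum()) for m in ms.values()])
    if ms:
        print('both',fit([C[n] for n in ms],list(ms.values()),parts,np.array(p0),z))
        for n in ms: print(n,*fit([C[n]],[ms[n]],parts,np.array(p0),z))
a=cv2.resize(C['scene']['frame'][90:290,240:410],None,fx=3,fy=3,interpolation=cv2.INTER_CUBIC); cv2.imwrite('pics/crop1.png',a)
b=cv2.resize(C['top']['frame'][170:270,100:360],None,fx=3,fy=3,interpolation=cv2.INTER_CUBIC); cv2.imwrite('pics/crop2.png',b)
E
python3 m1.py
```

```text
peg ['scene', 'top'] [419, 332]
both (array([ 0.5046, -0.2318,  1.3479]), np.float64(0.29161983728408813))
scene [ 0.5045 -0.2316  1.3384] 0.11382448673248291
top [ 0.5059 -0.2288  1.3581] 0.15834546089172363
coupling ['scene', 'top'] [245, 366]
both (array([0.4599, 0.0822, 1.1948]), np.float64(0.23606973886489868))
scene [0.4623 0.0784 1.2212] 0.13940191268920898
top [0.4591 0.0822 1.2219] 0.06685465574264526
socket_mouth ['scene'] [12138]
both (array([0.6206, 0.2263, 1.0441]), np.float64(0.9557742476463318))
scene [0.6206 0.2263 1.0441] 0.9557742476463318
```

View pics/crop1.png

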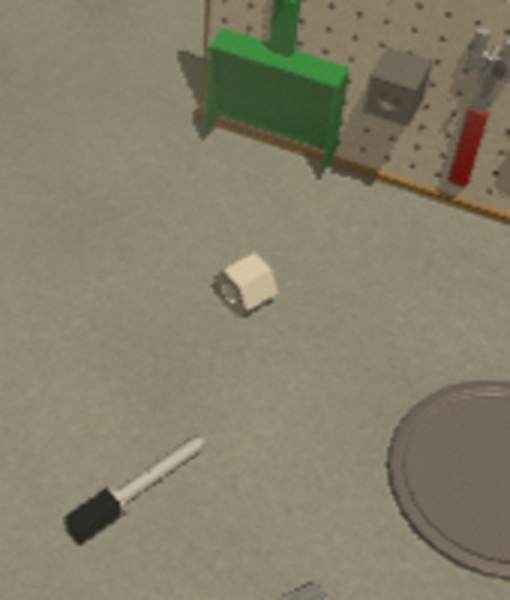

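The black-handled, white-rodded peg is confirmed: handle at crop (95,517), tip (200,442). The coupling bore faces it at (232,290), and the socket's hole is at (390,98). Next, one composite close-up with the fits overlaid.

```bash
cat > ov.py <<'E'
from fit import *
def crop(img,x0,y0,w,h,s): return cv2.resize(img[y0:y0+h,x0:x0+w],None,fx=s,fy=s,interpolation=cv2.INTER_CUBIC)
def outline(im,c,parts,p,x0,y0,s,col=(0,0,255)):
    for P in parts:
        q=(proj(c,place(P,*p))-[x0,y0]+.5)*s-.5
        cv2.polylines(im,[cv2.convexHull(np.round(q).astype(np.int32))],True,col,1)
    return im
E
python3 - <<'E'
from ov import *
C={n:cam(n) for n in('scene','top')}
S=8
def t(n,x,y,parts=None,p=None,w=50,h=37):
    im=crop(C[n]['frame'],x,y,w,h,S)
    if parts: outline(im,C[n],parts,p,x,y,S)
    return im
im=np.vstack([np.hstack([t('scene',300,168,COUP,[.4599,.0822,.025,1.215]),t('top',195,218,COUP,[.4599,.0822,.025,1.215])]),
 np.hstack([t('scene',348,100),t('top',102,188)])])
cv2.imwrite('pics/c3.png',im)
E
```

```text
(no output)
```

View pics/c3.png

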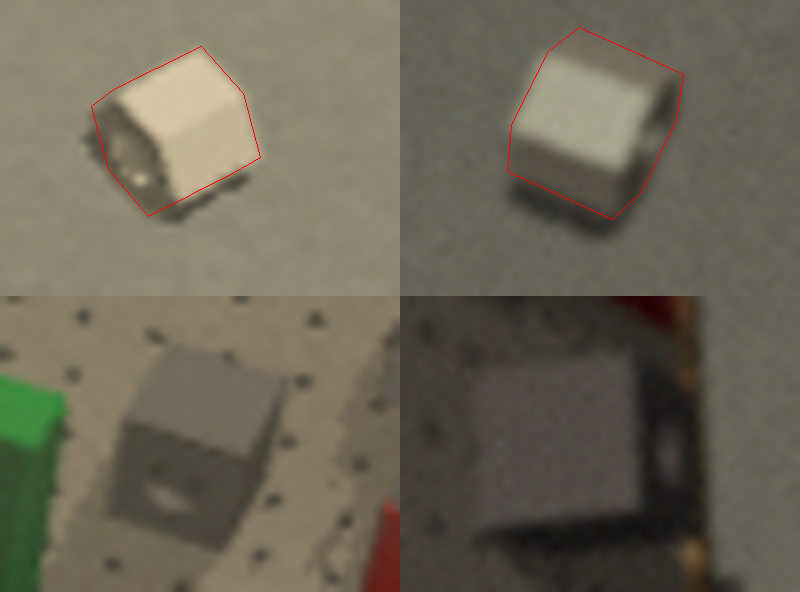

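The coupling outline fits well, with its dark bore at about (130,155) in the scene tile. The socket block is clear: hole at (168,497) in the scene tile and (668,447) in the top tile. I'll fit the block's corners, which are picked from this picture.

```bash
cat > s.py <<'E'
from ov import *
from scipy.optimize import least_squares
np.set_printoptions(precision=4,suppress=True)
C={n:cam(n) for n in('scene','top')}
m=.025
sc=[((-m,.05,m),(175,49)),((m,.05,m),(285,79)),((m,0,m),(248,161)),((-m,0,m),(122,124)),((-m,0,-m),(107,219)),((m,0,-m),(222,254)),((0,0,0),(168,201))]
tp=[((-m,.05,m),(90,234)),((m,.05,m),(77,74)),((m,0,m),(228,56)),((-m,0,m),(240,221)),((0,0,0),(268,151))]
D={'scene':(sc,(348,100)),'top':(tp,(102,188))}
def res(v,ns,fz=None):
    o=[]
    p=[v[0],v[1],v[3] if len(v)>3 else .16,v[2]]
    for n in ns:
        L,off=D[n]; q=proj(C[n],place(np.array([l[0] for l in L]),*p))
        o.append(q-(np.array(off)+(np.array([l[1] for l in L])+.5)/8-.5))
    return np.vstack(o).ravel()
for ns in(['scene'],['top'],['scene','top']):
    for x0 in([.5,.27,1.6],[.5,.27,1.6,.16]):
        r=least_squares(res,x0,args=(ns,),x_scale=.01); print(ns,r.x,np.sqrt(np.mean(r.fun**2)))
print(r.fun.reshape(-1,2))
# frame: yaw of tool now
s=robot.sense(); print(R.from_quat(s['eef_rot']).as_matrix(), s['eef_pos'])
# peg colour fit: black+white pixel view vs mask
for n in C:
    for q in('peg_handle','peg_tip'):
        for r in spotter.mark_of(q,n):
            X=onz(C[n],r['centre'],.015)
            if np.hypot(*(X[:2]-[.515,-.165]))<.1: print(n,q,X,r['confidence'])
E
python3 s.py
```

```text
['scene'] [0.4961 0.2745 1.7594] 0.5517093697300618
['scene'] [0.4873 0.2949 1.76   0.1409] 0.520635401617881
['top'] [0.4942 0.277  1.7725] 0.6101803292849819
['top'] [0.4971 0.2838 1.7723 0.1447] 0.5895535650135375
['scene', 'top'] [0.4949 0.2764 1.7695] 0.6671205438821345
['scene', 'top'] [0.4947 0.2785 1.767  0.1563] 0.5700447849416982
[[-0.9348 -0.3622]
 [ 0.5626  0.4991]
 [-0.1764  0.1143]
 [ 0.0715 -0.0765]
 [-0.2857  0.2611]
 [ 0.3148  0.6786]
 [ 0.7626 -1.1064]
 [-1.1231 -0.0119]
 [-0.2161  0.5815]
 [ 0.9003  0.3539]
 [ 0.3291 -0.9191]
 [ 0.2288  0.2655]]
[[-0.2346 -0.9721  0.    ]
 [-0.9721  0.2346 -0.0001]
 [ 0.0001 -0.     -1.    ]] [0.1407 0.5832 0.209 ]
scene peg_handle [ 0.4956 -0.2403  0.015 ] 0.78
scene peg_tip [ 0.5303 -0.0936  0.015 ] 0.93
top peg_handle [ 0.5125 -0.2332  0.015 ] 0.54
top peg_tip [ 0.536  -0.0953  0.015 ] 0.92
```

```bash
python3 - <<'E'
from ov import *
np.set_printoptions(precision=3,suppress=True)
C={n:cam(n) for n in('scene','top')}
im=crop(C['scene']['frame'],200,0,290,150,2.75)
# candidate vertical line at board left end heights
e=np.array([np.cos(1.768-np.pi/2),np.sin(1.768-np.pi/2)])
m=np.array([.495,.277])+.05*np.array([np.cos(1.768),np.sin(1.768)])
for u in(-.2,0,.25):
    for z in(0,.1,.2,.3,.4):
        q=(proj(C['scene'],[*(m+u*e),z])[0]-[200,0])*2.75; cv2.circle(im,tuple(int(v) for v in q),3,(0,0,255) if z else (255,0,0),-1)
b=crop(C['top']['frame'],260,180,130,80,6)
outline(b,C['top'],PEG,[.5046,-.2318,.015,1.348],260,180,6)
a=crop(C['scene']['frame'],250,225,66,46,6); outline(a,C['scene'],PEG,[.5046,-.2318,.015,1.348],250,225,6)
W=800; pad=lambda x:cv2.copyMakeBorder(x,0,0,0,W-x.shape[1],cv2.BORDER_CONSTANT)
o=np.vstack([pad(im),pad(np.hstack([b[60:336,:400],a]))])[:700]
o=cv2.resize(o,None,fx=.85,fy=.85) ; print(o.shape); cv2.imwrite('pics/c4.png',o)
E
```

```text
(585, 680, 3)
```

View pics/c4.png

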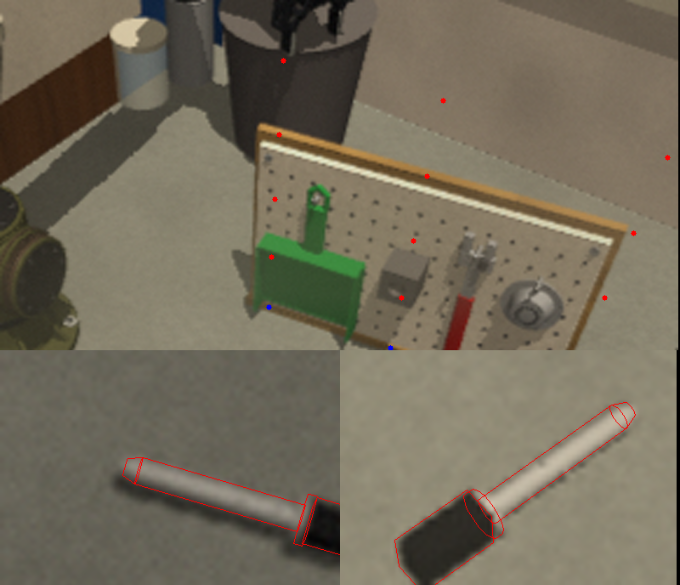

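The board's top edge stands about 0.31 m high, so I rise above it before crossing. The peg fit matches the picture to within 1–2 mm.

>>> {"name": "send_rows", "arguments": {
  "slide": [
    [0,0,-48],
    [0,0,-96],
    [0,0,-144],
    [0,0,-192],
    [0,0,-240]
  ],
  "rotation": [
    [0,0,8.5],
    [0,0,17],
    [0,0,25.5],
    [0,0,34],
    [0,0,42.5]
  ],
  "grip": [85,85,85,85,85],
  "squeeze": 40
}}

```text
clock: 2.3
eef_pos: [0.1408, 0.5826, 0.4513]
eef_rot: [-0.289, 0.957, 0.0, 0.0]
wrist_force: [-1.0, 0.9, 2.2]
gripper_width: 0.996
```

```bash
cat > go.py <<'E'
import sys
from h import *
np.set_printoptions(precision=2,suppress=True)
def rel(x,y,z,yaw):  # target TCP, tool y yaw(rad), tool down
    s=robot.sense(); M=R.from_quat(s['eef_rot'])
    ty=np.array([np.cos(yaw),np.sin(yaw),0]); tz=np.array([0,0,-1.]); tx=np.cross(ty,tz)
    T=R.from_matrix(np.column_stack([tx,ty,tz]))
    print('t',round(s['clock'],2),'pos',np.round(s['eef_pos'],4),'F',s['wrist_force'],'w',round(s['gripper_width']*85.4,1),'q',s['joint_pos'])
    print('slide mm',1000*M.inv().apply(np.array([x,y,z])-s['eef_pos']),'rot deg',np.degrees((M.inv()*T).as_rotvec()),'yaw',np.arctan2(*M.as_matrix()[[1,0],1]))
if __name__=='__main__': rel(*map(float,sys.argv[1:]))
E
python3 go.py .505 -.231 .45 1.348
```

```text
t 2.3 pos [0.14 0.58 0.45] F [-0.97  0.85  2.19] w 85.0 q [ 1.67  0.22  0.75  0.   -2.1  -1.08]
slide mm [ 146.58 -879.23    0.62] rot deg [ 0.05  0.01 46.35] yaw 2.1568736858233946
```

>>> {"name": "send_rows", "arguments": {
  "slide": [
    [8,-48,0],
    [16,-96,0],
    [24,-144,0],
    [32,-192,0],
    [40,-240,0]
  ],
  "rotation": [
    [0,0,0],
    [0,0,0],
    [0,0,0],
    [0,0,0],
    [0,0,0]
  ],
  "grip": [85,85,85,85,85]
}}

```text
clock: 2.8
eef_pos: [0.242, 0.3599, 0.4492]
eef_rot: [-0.292, 0.956, 0.0, 0.0]
wrist_force: [0.6, -0.2, 1.1]
gripper_width: 0.995
```

>>> {"name": "send_rows", "arguments": {
  "slide": [
    [8,-48,0],
    [16,-96,0],
    [24,-144,0],
    [32,-192,0],
    [40,-240,0]
  ],
  "rotation": [
    [0,0,0],
    [0,0,0],
    [0,0,0],
    [0,0,0],
    [0,0,0]
  ],
  "grip": [85,85,85,85,85]
}}

```text
clock: 3.3
eef_pos: [0.3424, 0.1383, 0.4496]
eef_rot: [-0.292, 0.956, 0.0, 0.001]
wrist_force: [-0.3, 0.5, 1.1]
gripper_width: 0.992
```

>>> {"name": "send_rows", "arguments": {
  "slide": [
    [8,-48,0],
    [16,-96,30],
    [24,-144,60],
    [32,-192,90],
    [40,-240,120]
  ],
  "rotation": [
    [0,0,8],
    [0,0,16],
    [0,0,24],
    [0,0,32],
    [0,0,40]
  ],
  "grip": [85,85,85,85,85]
}}

```text
clock: 3.8
eef_pos: [0.4332, -0.0609, 0.3433]
eef_rot: [0.056, 0.998, 0.0, 0.001]
wrist_force: [1.8, 1.4, 0.7]
gripper_width: 0.996
```

```bash
python3 go.py .505 -.231 .12 1.348
```

```text
t 3.8 pos [ 0.43 -0.06  0.34] F [1.84 1.39 0.67] w 85.1 q [ 0.33 -0.33  0.    0.   -1.9  -0.44]
slide mm [ -90.1  -161.16  223.37] rot deg [0.03 0.06 6.36] yaw 1.459043124423284
```

>>> {"name": "send_rows", "arguments": {
  "slide": [
    [-15,-27,37],
    [-30,-54,74],
    [-46,-82,112],
    [-62,-110,150],
    [-75,-134,187]
  ],
  "rotation": [
    [0,0,2],
    [0,0,4],
    [0,0,6.4],
    [0,0,6.4],
    [0,0,6.4]
  ],
  "grip": [85,85,85,85,85]
}}

```text
clock: 4.3
eef_pos: [0.4934, -0.2017, 0.1555]
eef_rot: [0.109, 0.994, -0.0, 0.0]
wrist_force: [1.5, -0.1, -0.8]
gripper_width: 0.997
```

```bash
cat > m2.py <<'E'
from fit import *
np.set_printoptions(precision=4,suppress=True)
C={n:cam(n) for n in('scene','top')}
ms={n:pick('peg',n,C[n],[.515,-.18,.015]) for n in C}; ms={n:m for n,m in ms.items() if m is not None}
for n in ms: print(n,int(ms[n].sum()),*fit([C[n]],[ms[n]],PEG,np.array([.505,-.231,1.35]),.015))
E
python3 m2.py; python3 go.py .505 -.231 .014 1.348
```

```text
scene 430 [ 0.5059 -0.2288  1.3462] 0.14957034587860107
top 137 [ 0.5057 -0.2283  1.3505] 0.6397699117660522
t 4.5 pos [ 0.49 -0.2   0.16] F [ 0.95 -0.31  1.92] w 85.1 q [-0.01 -0.14 -0.18  0.   -1.53 -0.21]
slide mm [-18.59 -26.83 142.61] rot deg [-0.06 -0.1   0.22] yaw 1.351856504433975
```

>>> {"name": "send_rows", "arguments": {
  "slide": [
    [-10,-14,40],
    [-18.5,-26.5,75],
    [-18.5,-26.5,105],
    [-18.5,-26.5,130],
    [-18.5,-26.5,141.5]
  ],
  "rotation": [
    [0,0,0],
    [0,0,0],
    [0,0,0],
    [0,0,0],
    [0,0,0]
  ],
  "grip": [85,85,85,60,50]
}}

```text
clock: 5.0
eef_pos: [0.506, -0.2291, 0.0155]
eef_rot: [0.108, 0.994, 0.0, 0.0]
wrist_force: [1.0, 0.5, 0.2]
gripper_width: 0.685
```

>>> {"name": "send_rows", "arguments": {
  "slide": [
    [0,0,0],
    [0,0,0],
    [0,0,0],
    [0,0,0],
    [0,0,0]
  ],
  "rotation": [
    [0,0,0],
    [0,0,0],
    [0,0,0],
    [0,0,0],
    [0,0,0]
  ],
  "grip": [40,30,20,10,5]
}}

```text
clock: 5.5
eef_pos: [0.5062, -0.23, 0.0165]
eef_rot: [0.109, 0.994, -0.0, 0.001]
wrist_force: [-0.7, 0.2, 0.3]
gripper_width: 0.056
```

>>> {"name": "send_rows", "arguments": {
  "slide": [
    [0,0,0],
    [0,0,0],
    [0,0,0],
    [0,0,0],
    [0,0,0]
  ],
  "rotation": [
    [0,0,0],
    [0,0,0],
    [0,0,0],
    [0,0,0],
    [0,0,0]
  ],
  "grip": [5,5,5,5,5]
}}

```text
clock: 6.0
eef_pos: [0.5057, -0.23, 0.0155]
eef_rot: [0.109, 0.994, -0.0, -0.0]
wrist_force: [-0.3, -0.6, -0.4]
gripper_width: 0.056
```

```bash
python3 m2.py; python3 go.py .505 -.231 .045 1.348
```

```text
scene 234 [ 0.5043 -0.2322  1.3383] 0.4557405710220337
top 215 [ 0.5053 -0.2253  1.3421] 0.44969063997268677
t 6.2 pos [ 0.51 -0.23  0.02] F [0.14 0.77 0.65] w 5.2 q [-0.07 -0.01 -0.32  0.   -1.26 -0.15]
slide mm [  0.49  -1.15 -29.43] rot deg [-0.01 -0.    0.3 ] yaw 1.3531905780957032
```

The fingers shut to 5 mm, so nothing is held. Looking.

```bash
python3 - <<'E'
from ov import *
C={n:cam(n) for n in('scene','top')}
S=7
a=crop(C['scene']['frame'],240,215,90,70,S);b=crop(C['top']['frame'],270,190,90,70,S)
for im,n,o in((a,'scene',(240,215)),(b,'top',(270,190))):
    p=robot.sense()['eef_pos']; 
    q=(proj(C[n],p)[0]-o+.5)*S; cv2.circle(im,tuple(int(v) for v in q),3,(0,0,255),-1)
    outline(im,C[n],PEG,[.5046,-.2318,.015,1.348],*o,S)
o=np.hstack([a,b]); o=cv2.resize(o,(800,311)); cv2.imwrite('pics/c5.png',o)
E
```

```text
(no output)
```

View pics/c5.png

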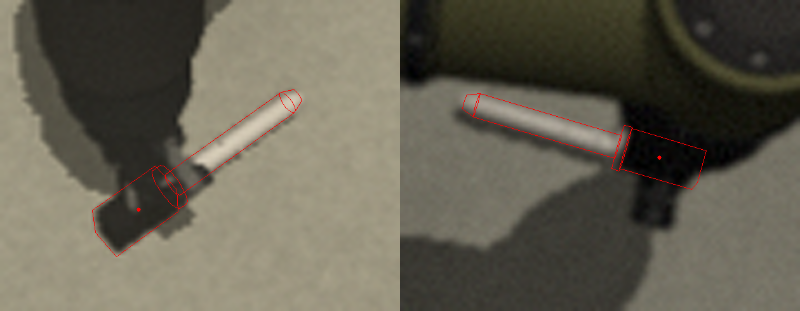

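The picture is ambiguous: black fingers on a black handle, but the handle looks to be between them. A small lift will tell.

>>> {"name": "send_rows", "arguments": {
  "slide": [
    [0,0,-5],
    [0,0,-10],
    [0,0,-20],
    [0,0,-30],
    [0,0,-30]
  ],
  "rotation": [
    [0,0,0],
    [0,0,0],
    [0,0,0],
    [0,0,0],
    [0,0,0]
  ],
  "grip": [5,5,5,5,5]
}}

```text
clock: 6.8
eef_pos: [0.5071, -0.2304, 0.0482]
eef_rot: [0.108, 0.994, -0.0, 0.002]
wrist_force: [0.2, 0.1, 0.6]
gripper_width: 0.06
```

```bash
python3 - <<'E'
from ov import *
C={n:cam(n) for n in('scene','top')}
S=7
s=robot.sense(); print(s['gripper_width'],s['wrist_force'],s['eef_pos'])
a=crop(C['scene']['frame'],240,215,90,70,S);b=crop(C['top']['frame'],270,190,90,70,S)
for im,n,o in((a,'scene',(240,215)),(b,'top',(270,190))):
    outline(im,C[n],PEG,[.5046,-.2318,.015,1.348],*o,S)
o=np.hstack([a,b]); o=cv2.resize(o,(800,311)); o=np.clip(o.astype(float)*1.6+15,0,255).astype(np.uint8); cv2.imwrite('pics/c6.png',o)
E
```

```text
0.05567165342493771 [-0.05811261  0.95885643 -0.70672504] [ 0.50601431 -0.22994283  0.04609493]
```

View pics/c6.png

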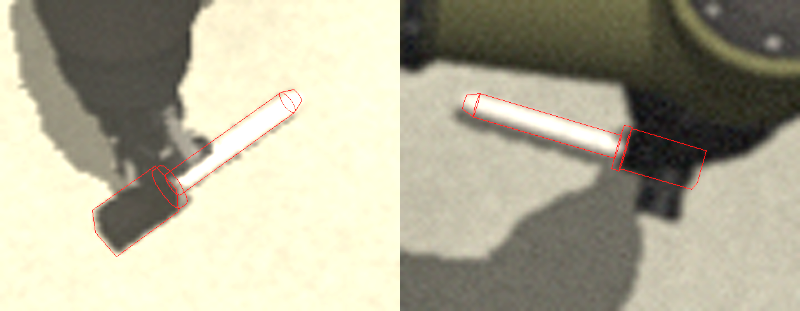

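>>> {"name": "send_rows", "arguments": {
  "slide": [
    [0,0,-10],
    [0,0,-25],
    [0,0,-40],
    [0,0,-50],
    [0,0,-50]
  ],
  "rotation": [
    [0,0,0],
    [0,0,0],
    [0,0,0],
    [0,0,0],
    [0,0,0]
  ],
  "grip": [0,0,0,0,0]
}}

```text
clock: 7.4
eef_pos: [0.5069, -0.2303, 0.0983]
eef_rot: [0.109, 0.994, -0.0, 0.002]
wrist_force: [0.9, 0.3, -0.0]
gripper_width: 0.001
```

```bash
cat > gv.py <<'E'
import sys
from ov import *
c=cam('scene'); s=robot.sense(); print(s['gripper_width'],s['eef_pos'])
p=proj(c,s['eef_pos'])[0]; x,y=int(p[0])-28,int(p[1])-32
a=crop(c['frame'],x,y,56,64,7); q=(p-[x,y]+.5)*7; cv2.circle(a,tuple(int(v) for v in q),3,(0,0,255),-1)
cv2.imwrite(sys.argv[1],np.clip(a.astype(float)*2+20,0,255).astype(np.uint8))
E
python3 gv.py pics/g0.png
```

```text
-0.0057215495859395 [ 0.50632502 -0.2300083   0.09674939]
```

>>> {"name": "send_rows", "arguments": {
  "slide": [
    [0,0,0],
    [0,0,0],
    [0,0,0],
    [0,0,0],
    [0,0,0]
  ],
  "rotation": [
    [0,0,0],
    [0,0,0],
    [0,0,0],
    [0,0,0],
    [0,0,0]
  ],
  "grip": [85,85,85,85,85]
}}

```text
clock: 7.95
eef_pos: [0.5056, -0.23, 0.0953]
eef_rot: [0.109, 0.994, -0.0, -0.0]
wrist_force: [-0.1, 0.2, 0.1]
gripper_width: 0.845
```

```bash
python3 gv.py pics/g1.png; python3 -c "
import cv2,numpy as np
cv2.imwrite('pics/g.png',np.hstack([cv2.imread('pics/g0.png'),cv2.imread('pics/g1.png')]))"
```

```text
0.9220562093316714 [ 0.50568527 -0.22998287  0.0954601 ]
```

View pics/g.png

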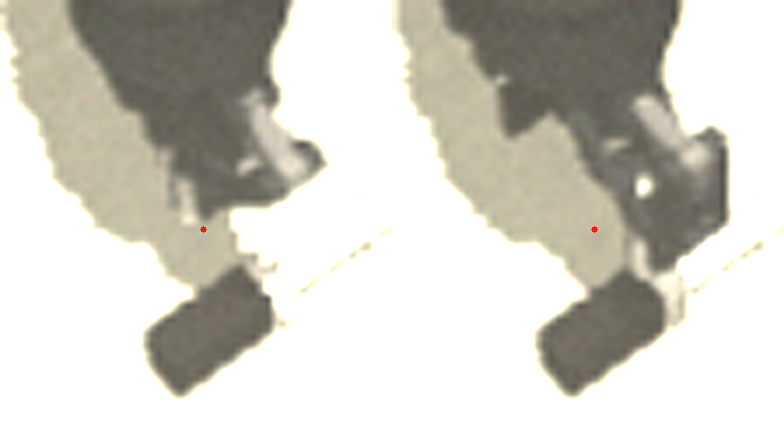

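```bash
cat > gv2.py <<'E'
import sys
from ov import *
out=[]
s=robot.sense(); M=R.from_quat(s['eef_rot']).as_matrix(); T=s['eef_pos']; w=s['gripper_width']*.0427; print(s['gripper_width'],T)
for n in('scene','top'):
    c=cam(n); p=proj(c,T)[0]; x,y=int(p[0])-25,int(p[1])-35
    a=crop(c['frame'],x,y,50,55,8)
    for L,col in(([T],(0,0,255)),([T+M@[i*w,j*.011,k] for i in(-1,1) for j in(-1,1) for k in(.011,-.005)],(255,0,255))):
        for q in (proj(c,L)-[x,y]+.5)*8: cv2.circle(a,tuple(int(v) for v in q),2,col,-1)
    outline(a,c,PEG[:1],[.5046,-.2318,.015,1.348],x,y,8)
    out.append(a)
cv2.imwrite(sys.argv[1],np.hstack(out))
E
python3 gv2.py pics/g2.png
```

```text
0.9220562093316714 [ 0.50568527 -0.22998287  0.0954601 ]
```

View pics/g2.png

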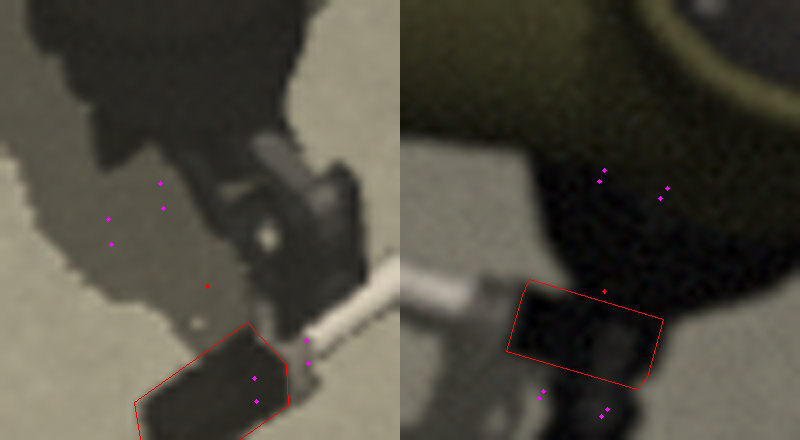

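The fingertips in the picture stand about 30 mm farther back along the tool than the text suggests, so they shut above the handle. I'll go lower in small, force-watched steps.

>>> {"name": "send_rows", "arguments": {
  "slide": [
    [0,0,20],
    [0,0,40],
    [0,0,60],
    [0,0,75],
    [0,0,80]
  ],
  "rotation": [
    [0,0,0],
    [0,0,0],
    [0,0,0],
    [0,0,0],
    [0,0,0]
  ],
  "grip": [50,50,50,50,50]
}}

```text
clock: 8.6
eef_pos: [0.5047, -0.2298, 0.0137]
eef_rot: [0.109, 0.994, 0.0, -0.001]
wrist_force: [0.4, 0.3, -0.1]
gripper_width: 0.579
```

>>> {"name": "send_rows", "arguments": {
  "slide": [
    [0,0,1],
    [0,0,2],
    [0,0,3],
    [0,0,4],
    [0,0,5]
  ],
  "rotation": [
    [0,0,0],
    [0,0,0],
    [0,0,0],
    [0,0,0],
    [0,0,0]
  ],
  "grip": [50,50,50,50,50]
}}

```text
clock: 9.1
eef_pos: [0.506, -0.23, 0.011]
eef_rot: [0.109, 0.994, -0.0, 0.0]
wrist_force: [-0.2, -0.1, 0.8]
gripper_width: 0.586
```

>>> {"name": "send_rows", "arguments": {
  "slide": [
    [0,0,1],
    [0,0,2],
    [0,0,3],
    [0,0,4],
    [0,0,5]
  ],
  "rotation": [
    [0,0,0],
    [0,0,0],
    [0,0,0],
    [0,0,0],
    [0,0,0]
  ],
  "grip": [50,50,50,50,50]
}}

```text
clock: 9.6
eef_pos: [0.5057, -0.23, 0.0055]
eef_rot: [0.109, 0.994, -0.0, -0.0]
wrist_force: [0.8, 0.6, -0.9]
gripper_width: 0.585
```

>>> {"name": "send_rows", "arguments": {
  "slide": [
    [0,0,1],
    [0,0,2],
    [0,0,3],
    [0,0,4],
    [0,0,5]
  ],
  "rotation": [
    [0,0,0],
    [0,0,0],
    [0,0,0],
    [0,0,0],
    [0,0,0]
  ],
  "grip": [50,50,50,50,50]
}}

```text
clock: 10.1
eef_pos: [0.5057, -0.23, 0.0005]
eef_rot: [0.109, 0.994, -0.0, 0.0]
wrist_force: [0.9, -1.2, 0.7]
gripper_width: 0.584
```

>>> {"name": "send_rows", "arguments": {
  "slide": [
    [0,0,1],
    [0,0,2],
    [0,0,3],
    [0,0,4],
    [0,0,5]
  ],
  "rotation": [
    [0,0,0],
    [0,0,0],
    [0,0,0],
    [0,0,0],
    [0,0,0]
  ],
  "grip": [50,50,50,50,50]
}}

```text
clock: 10.6
eef_pos: [0.5057, -0.23, -0.0045]
eef_rot: [0.109, 0.994, -0.0, 0.0]
wrist_force: [-0.3, -0.2, -0.1]
gripper_width: 0.586
```

>>> {"name": "send_rows", "arguments": {
  "slide": [
    [0,0,1],
    [0,0,2],
    [0,0,3],
    [0,0,4],
    [0,0,5]
  ],
  "rotation": [
    [0,0,0],
    [0,0,0],
    [0,0,0],
    [0,0,0],
    [0,0,0]
  ],
  "grip": [50,50,50,50,50]
}}

```text
clock: 11.1
eef_pos: [0.5058, -0.23, -0.0095]
eef_rot: [0.109, 0.994, -0.0, 0.0]
wrist_force: [-0.5, 0.4, -0.7]
gripper_width: 0.582
```

>>> {"name": "send_rows", "arguments": {
  "slide": [
    [0,0,0],
    [0,0,0],
    [0,0,0],
    [0,0,0],
    [0,0,0]
  ],
  "rotation": [
    [0,0,0],
    [0,0,0],
    [0,0,0],
    [0,0,0],
    [0,0,0]
  ],
  "grip": [40,30,20,15,15],
  "squeeze": 30
}}

```text
clock: 11.6
eef_pos: [0.5059, -0.23, -0.0092]
eef_rot: [0.109, 0.994, -0.0, 0.0]
wrist_force: [-0.3, -0.2, 1.0]
gripper_width: 0.247
```

```bash
python3 go.py .505 -.231 .045 1.348; python3 gv2.py pics/g3.png
```

```text
t 11.6 pos [ 0.51 -0.23 -0.01] F [-0.3  -0.23  1.04] w 21.1 q [-0.07  0.01 -0.35  0.   -1.21 -0.15]
slide mm [  0.63  -1.15 -54.22] rot deg [-0.01  0.02  0.3 ] yaw 1.3532446351943
0.2472745783116203 [ 0.50588361 -0.23002014 -0.00921663]
```

It stopped at 21 mm, so the handle is now between the pads. I'll re-grip a few mm lower for a fuller hold.

>>> {"name": "send_rows", "arguments": {
  "slide": [
    [0,0,0],
    [0,0,0],
    [0,0,2],
    [0,0,4],
    [0,0,5]
  ],
  "rotation": [
    [0,0,0],
    [0,0,0],
    [0,0,0],
    [0,0,0],
    [0,0,0]
  ],
  "grip": [35,35,35,35,35]
}}

```text
clock: 12.2
eef_pos: [0.5055, -0.2299, -0.0149]
eef_rot: [0.109, 0.994, 0.0, -0.0]
wrist_force: [0.7, 0.3, 0.2]
gripper_width: 0.409
```

>>> {"name": "send_rows", "arguments": {
  "slide": [
    [0,0,1],
    [0,0,2],
    [0,0,2],
    [0,0,2],
    [0,0,2]
  ],
  "rotation": [
    [0,0,0],
    [0,0,0],
    [0,0,0],
    [0,0,0],
    [0,0,0]
  ],
  "grip": [35,35,35,15,10],
  "squeeze": 80
}}

```text
clock: 12.7
eef_pos: [0.506, -0.23, -0.0161]
eef_rot: [0.109, 0.994, -0.0, 0.0]
wrist_force: [0.5, 0.0, 3.8]
gripper_width: 0.241
```

>>> {"name": "send_rows", "arguments": {
  "slide": [
    [0,0,0],
    [0,0,0],
    [0,0,0],
    [0,0,-4],
    [0,0,-10]
  ],
  "rotation": [
    [0,0,0],
    [0,0,0],
    [0,0,0],
    [0,0,0],
    [0,0,0]
  ],
  "grip": [5,5,5,5,5]
}}

```text
clock: 13.2
eef_pos: [0.505, -0.2298, -0.0069]
eef_rot: [0.109, 0.994, 0.0, -0.001]
wrist_force: [-0.0, -0.5, -1.0]
gripper_width: 0.239
```

>>> {"name": "send_rows", "arguments": {
  "slide": [
    [0,0,-20],
    [0,0,-40],
    [0,0,-60],
    [0,0,-60],
    [0,0,-60]
  ],
  "rotation": [
    [0,0,0],
    [0,0,0],
    [0,0,0],
    [0,0,0],
    [0,0,0]
  ],
  "grip": [5,5,5,5,5]
}}

```text
clock: 13.7
eef_pos: [0.5058, -0.2298, 0.0536]
eef_rot: [0.109, 0.994, 0.0, 0.0]
wrist_force: [-0.5, -0.6, -1.4]
gripper_width: 0.24
```

```bash
cat > m3.py <<'E'
# held peg: white rod + tip marks, both cameras, relative to the TCP
from ov import *
import sys
np.set_printoptions(precision=4,suppress=True)
s=robot.sense(); M=R.from_quat(s['eef_rot']); T=s['eef_pos']
print('t',round(s['clock'],2),'TCP',T,'yaw',np.arctan2(*M.as_matrix()[[1,0],1]),'w',s['gripper_width']*85.4,'F',s['wrist_force'])
C={n:cam(n) for n in('scene','top')}
g=T+M.apply([0,.135,-.03])
P={}
for q,X in(('peg_tip',g),('peg_handle',T+M.apply([0,0,-.03])),('coupling_center',T+M.apply([0,.06,-.03]))):
    for n in C:
        L=spotter.mark_of(q,n); e=proj(C[n],X)[0]
        L=[r for r in L if np.linalg.norm(r['centre']-e)<20]
        if L: P[q,n]=np.array(L[0]['centre']); print(q,n,P[q,n],round(L[0]['confidence'],2),'exp',e)
    if (q,'scene') in P and (q,'top') in P:
        X,r=tri(C['scene'],P[q,'scene'],C['top'],P[q,'top']); print('  tri',X,r,'in tool',1000*M.inv().apply(X-T))
E
python3 m3.py
```

```text
t 13.7 TCP [ 0.5058 -0.2298  0.0536] yaw 1.353030211011054 w 20.491902242329125 F [-0.5232 -0.574  -1.396 ]
peg_tip scene [307.8 222.2] 0.79 exp [307.4727 222.7188]
peg_tip top [286.  209.6] 0.67 exp [283.1923 207.1792]
  tri [ 0.5321 -0.1021  0.0863] [5.7, 5.7] in tool [  1.8771 130.3903 -32.5985]
peg_handle scene [267.9 249.8] 0.57 exp [269.6669 249.5471]
peg_handle top [332.8 223.5] 0.58 exp [330.4694 220.7397]
  tri [ 0.5004 -0.2348  0.0825] [2.5, 2.5] in tool [  4.1539  -5.996  -28.8802]
```

The peg is held; its axis lies about 31 mm behind the TCP along the tool axis. Now to a pre-entry pose in line with the bore.

```bash
python3 go.py .397 -.0865 .0535 1.215
```

```text
t 14.1 pos [ 0.51 -0.23  0.05] F [ 0.17 -0.26 -1.  ] w 20.4 q [-0.07 -0.04 -0.28  0.   -1.33 -0.15]
slide mm [136.93 116.63  -0.3 ] rot deg [-0.01 -0.04  7.92] yaw 1.353201971669384
```

>>> {"name": "send_rows", "arguments": {
  "slide": [
    [27,23,0],
    [54,46,0],
    [82,70,0],
    [110,94,0],
    [136.9,116.6,0]
  ],
  "rotation": [
    [0,0,1.6],
    [0,0,3.2],
    [0,0,4.8],
    [0,0,6.4],
    [0,0,7.9]
  ],
  "grip": [5,5,5,5,5]
}}

```text
clock: 14.6
eef_pos: [0.3962, -0.0858, 0.0534]
eef_rot: [0.178, 0.984, -0.0, 0.0]
wrist_force: [0.7, 0.8, -0.1]
gripper_width: 0.238
```

>>> {"name": "send_rows", "arguments": {
  "slide": [
    [0,0,20],
    [0,0,40],
    [0,0,55],
    [0,0,60],
    [0,0,60]
  ],
  "rotation": [
    [0,0,0],
    [0,0,0],
    [0,0,0],
    [0,0,0],
    [0,0,0]
  ],
  "grip": [5,5,5,5,5]
}}

```text
clock: 15.1
eef_pos: [0.3968, -0.0867, -0.0068]
eef_rot: [0.177, 0.984, -0.0, -0.001]
wrist_force: [0.3, 0.5, -1.0]
gripper_width: 0.241
```

```bash
cat > m4.py <<'E'
from ov import *
np.set_printoptions(precision=4,suppress=True)
s=robot.sense(); M=R.from_quat(s['eef_rot']); T=s['eef_pos']
yaw=np.arctan2(*M.as_matrix()[[1,0],1])
print('t',round(s['clock'],2),'TCP',T,'yaw',yaw,'F',s['wrist_force'])
C={n:cam(n) for n in('scene','top')}
h=T+M.apply([0,-.001,-.0315]); H=[*h,yaw]
S=8; out=[]
for n in C:
    m=pick('coupling',n,C[n],[.46,.082,.025])
    if m is not None: print(n,*fit([C[n]],[m],COUP,np.array([.46,.082,1.215]),.025))
    e=proj(C[n],h+M.apply([0,.135,0]))[0]
    L=[r['centre'] for r in spotter.mark_of('peg_tip',n) if np.linalg.norm(r['centre']-e)<15]
    if L: print(n,'tip',L[0],'exp',e)
    # rod lateral error: centroid of bright pixels across rod axis at several stations
    g=C[n]['frame'].astype(float).min(2)
    for y in(.06,.08,.10,.115):
        k=np.arange(-.02,.0201,.0005); X=np.array([h+M.apply([u,y,0]) for u in k]); q=proj(C[n],X)
        v=cv2.remap(g.astype(np.float32),q[:,0].astype(np.float32).reshape(1,-1),q[:,1].astype(np.float32).reshape(1,-1),cv2.INTER_LINEAR).ravel()
        d=np.abs(v-np.median(np.r_[v[:8],v[-8:]])); b=v>(v.max()+np.median(v))/2
        print(n,y,'rod centre offset tool x mm',round(1000*k[b].mean(),1),'width',round(b.sum()*.5,1),int(v.max()),int(np.median(v)))
    c=C[n]; p=proj(c,[.45,.05,.025])[0]; x,y=int(p[0])-25,int(p[1])-26
    a=crop(c['frame'],x,y,50,55,S); outline(a,c,PEG,H,x,y,S); outline(a,c,COUP,[.4599,.0822,.025,1.215],x,y,S,(255,0,0)); out.append(a)
cv2.imwrite('pics/c7.png',np.hstack(out))
E
python3 m4.py
```

```text
t 15.1 TCP [ 0.3968 -0.0867 -0.0068] yaw 1.2153071250712126 F [ 0.2832  0.4871 -1.0007]
scene [0.4607 0.0814 1.3808] 0.10091918706893921
scene tip [311.1, 190.5] exp [309.2528 190.0427]
scene 0.06 rod centre offset tool x mm 0.8 width 11.0 177 120
scene 0.08 rod centre offset tool x mm 0.5 width 10.5 176 122
scene 0.1 rod centre offset tool x mm 0.0 width 10.5 174 122
scene 0.115 rod centre offset tool x mm -0.2 width 11.0 173 120
top [0.4658 0.0807 1.6522] 0.5895180702209473
top 0.06 rod centre offset tool x mm -14.2 width 12.0 32 27
top 0.08 rod centre offset tool x mm -7.5 width 7.5 52 30
top 0.1 rod centre offset tool x mm 15.5 width 9.5 45 35
top 0.115 rod centre offset tool x mm 13.6 width 5.0 47 41
```

View pics/c7.png

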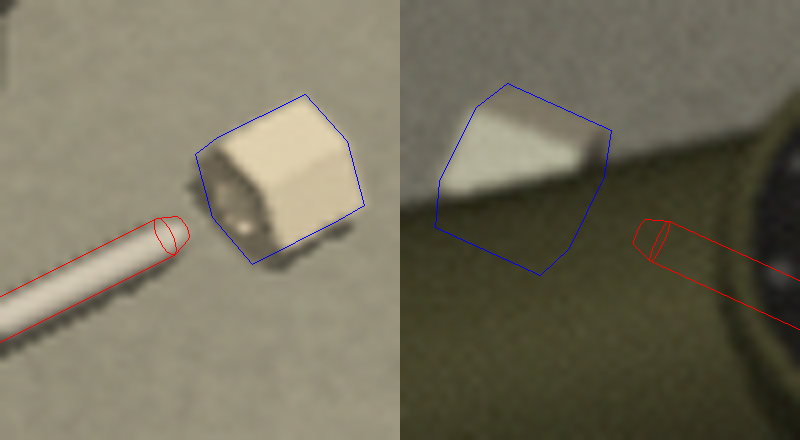

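Red (expected rod) and blue (coupling) fit the picture: the tip at scene tile (185,230) points at the bore at (235,195). Threading now, slowly.

>>> {"name": "send_rows", "arguments": {
  "slide": [
    [0,6,0],
    [0,12,0],
    [0,18,0],
    [0,22,0],
    [0,26,0]
  ],
  "rotation": [
    [0,0,0],
    [0,0,0],
    [0,0,0],
    [0,0,0],
    [0,0,0]
  ],
  "grip": [5,5,5,5,5]
}}

```text
clock: 15.9
eef_pos: [0.4064, -0.0617, -0.0065]
eef_rot: [0.177, 0.984, -0.0, -0.0]
wrist_force: [0.6, -0.5, -1.2]
gripper_width: 0.243
```

>>> {"name": "send_rows", "arguments": {
  "slide": [
    [0,4,0],
    [0,8,0],
    [0,12,0],
    [0,16,0],
    [0,20,0]
  ],
  "rotation": [
    [0,0,0],
    [0,0,0],
    [0,0,0],
    [0,0,0],
    [0,0,0]
  ],
  "grip": [5,5,5,5,5]
}}

```text
clock: 16.4
eef_pos: [0.4134, -0.0432, -0.0064]
eef_rot: [0.177, 0.984, -0.0, 0.0]
wrist_force: [-0.2, -0.1, -0.5]
gripper_width: 0.237
```

```bash
sed -i 's/c7.png/c8.png/' m4.py; python3 m4.py | grep -v 'top 0\|scene 0'
```

```text
t 16.4 TCP [ 0.4134 -0.0432 -0.0064] yaw 1.2152291534598545 F [-0.2337 -0.0845 -0.5229]
scene [0.4614 0.0796 1.2294] 0.1466149091720581
scene tip [323.9, 181.6] exp [321.4739 183.9201]
```

The coupling hasn't moved and the rod is in. Continuing.

>>> {"name": "send_rows", "arguments": {
  "slide": [
    [0,6,0],
    [0,12,0],
    [0,18,0],
    [0,24,0],
    [0,30,0]
  ],
  "rotation": [
    [0,0,0],
    [0,0,0],
    [0,0,0],
    [0,0,0],
    [0,0,0]
  ],
  "grip": [5,5,5,5,5]
}}

```text
clock: 17.2
eef_pos: [0.4239, -0.0147, -0.0065]
eef_rot: [0.177, 0.984, -0.0, -0.0]
wrist_force: [-0.3, -0.4, -1.3]
gripper_width: 0.239
```

>>> {"name": "send_rows", "arguments": {
  "slide": [
    [0,8,0],
    [0,16,0],
    [0,24,0],
    [0,32,0],
    [0,40,0]
  ],
  "rotation": [
    [0,0,0],
    [0,0,0],
    [0,0,0],
    [0,0,0],
    [0,0,0]
  ],
  "grip": [5,5,5,5,5]
}}

```text
clock: 17.7
eef_pos: [0.4379, 0.0228, -0.0065]
eef_rot: [0.177, 0.984, -0.0, 0.0]
wrist_force: [0.5, -0.8, -0.7]
gripper_width: 0.24
```

```bash
python3 m4.py | grep -v 'top 0\|scene 0'
```

```text
t 17.7 TCP [ 0.4379  0.0228 -0.0065] yaw 1.2154312687938655 F [ 0.4962 -0.7589 -0.7077]
scene [0.461  0.0811 1.0912] 0.304995596408844
scene tip [340.8, 174.3] exp [339.374  174.9548]
```

>>> {"name": "send_rows", "arguments": {
  "slide": [
    [0,5,0],
    [0,5,0],
    [0,5,-5],
    [0,5,-15],
    [0,5,-25]
  ],
  "rotation": [
    [0,0,0],
    [0,0,0],
    [0,0,0],
    [0,0,0],
    [0,0,0]
  ],
  "grip": [5,5,5,5,5]
}}

```text
clock: 18.5
eef_pos: [0.4394, 0.0268, 0.0196]
eef_rot: [0.177, 0.984, -0.0, 0.0]
wrist_force: [0.5, 0.5, -1.1]
gripper_width: 0.241
```

>>> {"name": "send_rows", "arguments": {
  "slide": [
    [0,0,-15],
    [0,0,-30],
    [0,0,-45],
    [0,0,-60],
    [0,0,-75]
  ],
  "rotation": [
    [0,0,0],
    [0,0,0],
    [0,0,0],
    [0,0,0],
    [0,0,0]
  ],
  "grip": [5,5,5,5,5]
}}

```text
clock: 19.0
eef_pos: [0.4394, 0.0269, 0.095]
eef_rot: [0.177, 0.984, 0.0, 0.0]
wrist_force: [-0.1, 0.4, -0.6]
gripper_width: 0.24
```

>>> {"name": "send_rows", "arguments": {
  "slide": [
    [0,0,-12],
    [0,0,-24],
    [0,0,-34],
    [0,0,-34],
    [0,0,-34]
  ],
  "rotation": [
    [0,0,0],
    [0,0,0],
    [0,0,0],
    [0,0,0],
    [0,0,0]
  ],
  "grip": [5,5,5,5,5]
}}

```text
clock: 19.5
eef_pos: [0.4392, 0.027, 0.1272]
eef_rot: [0.177, 0.984, -0.0, -0.0]
wrist_force: [0.3, -0.4, -2.1]
gripper_width: 0.241
```

```bash
python3 m3.py; python3 go.py .5262 .1211 .1285 1.768
```

```text
t 19.5 TCP [0.4392 0.027  0.1272] yaw 1.2152894360532547 w 20.619391114769044 F [ 0.2662 -0.4248 -2.1109]
peg_tip scene [344.  147.5] 0.64 exp [344.9752 145.1576]
peg_handle scene [306.7 160.6] 0.69 exp [307.1089 163.1956]
peg_handle top [234.5 234.5] 0.37 exp [230.8947 234.6075]
  tri [0.4399 0.0177 0.1753] [3.3, 3.3] in tool [ -3.869   -8.3961 -48.0874]
coupling_center scene [324.8 158.7] 0.62 exp [324.2501 155.0302]
t 19.9 pos [0.44 0.03 0.13] F [-0.18  0.1  -2.75] w 20.7 q [ 0.52 -0.4  -0.45  0.   -1.53 -0.88]
slide mm [-48.69 118.66  -1.21] rot deg [ -0.02  -0.02 -31.67] yaw 1.2153140079066378
```

The coupling rides on the rod, as the network's mark (325,159) shows. Now swing to the pre-insertion pose in front of the socket.

>>> {"name": "send_rows", "arguments": {
  "slide": [
    [-5,8,0],
    [-11,19,0],
    [-17,34,0],
    [-24,48,0],
    [-30,60,0]
  ],
  "rotation": [
    [0,0,-3],
    [0,0,-7],
    [0,0,-11],
    [0,0,-15],
    [0,0,-19]
  ],
  "grip": [5,5,5,5,5]
}}

```text
clock: 20.4
eef_pos: [0.4888, 0.0732, 0.1274]
eef_rot: [0.01, 1.0, -0.0, -0.0]
wrist_force: [0.1, 0.0, -1.3]
gripper_width: 0.236
```

```bash
python3 go.py .5262 .1211 .1285 1.768
```

```text
t 20.4 pos [0.49 0.07 0.13] F [ 0.06  0.03 -1.25] w 20.1 q [ 0.56 -0.24 -0.33  0.   -1.49 -0.58]
slide mm [-36.39  48.69  -1.17] rot deg [ -0.01  -0.01 -12.49] yaw 1.5499336489780053
```

>>> {"name": "send_rows", "arguments": {
  "slide": [
    [-9,11,0],
    [-19,24,0],
    [-28,37,-1],
    [-34,46,-1],
    [-36.4,48.7,-1]
  ],
  "rotation": [
    [0,0,-3.5],
    [0,0,-7],
    [0,0,-10.5],
    [0,0,-12],
    [0,0,-12.5]
  ],
  "grip": [5,5,5,5,5]
}}

```text
clock: 20.9
eef_pos: [0.5262, 0.1211, 0.1281]
eef_rot: [-0.097, 0.995, -0.0, -0.0]
wrist_force: [-0.4, 0.3, -1.9]
gripper_width: 0.241
```

>>> {"name": "send_rows", "arguments": {
  "slide": [
    [0,0,0],
    [0,0,0],
    [0,0,0],
    [0,0,0],
    [0,0,0]
  ],
  "rotation": [
    [0,0,0],
    [0,0,0],
    [0,0,0],
    [0,0,0],
    [0,0,0]
  ],
  "grip": [5,5,5,5,5]
}}

```text
clock: 21.4
eef_pos: [0.5258, 0.1203, 0.1288]
eef_rot: [-0.097, 0.995, 0.0, 0.0]
wrist_force: [0.5, 0.2, -2.3]
gripper_width: 0.24
```

```bash
cat > m5.py <<'E'
from ov import *
import sys
np.set_printoptions(precision=4,suppress=True)
s=robot.sense(); M=R.from_quat(s['eef_rot']); T=s['eef_pos']
yaw=np.arctan2(*M.as_matrix()[[1,0],1])
print('t',round(s['clock'],2),'TCP',T,'yaw',yaw,'F',s['wrist_force'])
C={n:cam(n) for n in('scene','top')}
h=T+M.apply([0,-.001,-.0315]); H=[*h,yaw]
out=[]; S=8
for n in C:
    for q,X in(('peg_tip',h+M.apply([0,.135,0])),('coupling_center',h+M.apply([0,.059,-.0025])),('socket_mouth',[.495,.277,.16])):
        e=proj(C[n],X)[0]
        L=[r['centre'] for r in spotter.mark_of(q,n) if np.linalg.norm(r['centre']-e)<15]
        if L: print(n,q,L[0],'exp',e)
    c=C[n]; p=proj(c,[.505,.235,.16])[0]; x,y=int(p[0])-25,int(p[1])-27
    a=crop(c['frame'],x,y,50,55,S)
    if n=='top': a=np.clip(a*1.8,0,255).astype(np.uint8)
    outline(a,c,PEG,H,x,y,S); outline(a,c,SOCK,[.495,.277,.16,1.768],x,y,S,(255,0,0)); outline(a,c,[cyl(9,0,.5)],[.495,.277,.16,1.768],x,y,S,(0,255,255)); out.append(a)
cv2.imwrite(sys.argv[1],np.hstack(out))
E
python3 m5.py pics/c9.png
```

```text
t 21.4 TCP [0.5258 0.1203 0.1288] yaw 1.764759751919513 F [ 0.5261  0.2379 -2.2658]
scene coupling_center [357.4, 141.5] exp [357.6145 143.4108]
scene socket_mouth [371.3, 125.9] exp [369.3462 122.9887]
top peg_tip [146.2, 205.3] exp [145.3938 205.0246]
top coupling_center [175.2, 202.7] exp [174.8626 201.152 ]
top socket_mouth [135.0, 208.3] exp [135.3463 206.2988]
```

View pics/c9.png

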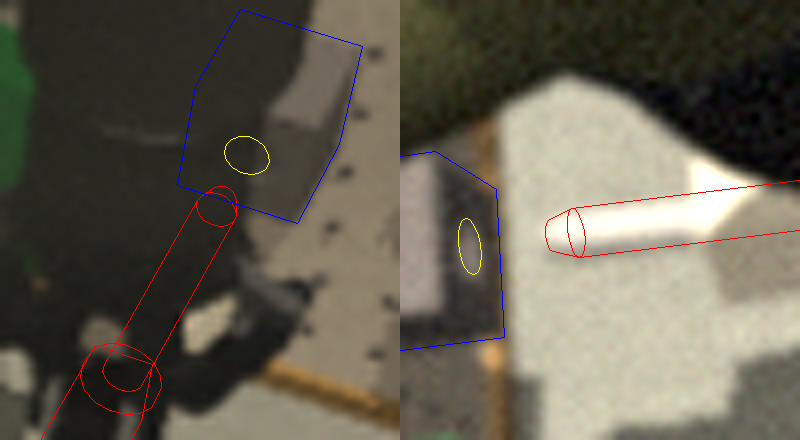

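In the top tile the rod tip at (555,232) points at the hole at (470,245). The lateral error is at most about 2 mm, within the lead-in. Inserting in small steps and watching the force.

>>> {"name": "send_rows", "arguments": {
  "slide": [
    [0,6,0],
    [0,12,0],
    [0,17,0],
    [0,20,0],
    [0,22,0]
  ],
  "rotation": [
    [0,0,0],
    [0,0,0],
    [0,0,0],
    [0,0,0],
    [0,0,0]
  ],
  "grip": [5,5,5,5,5]
}}

```text
clock: 22.3
eef_pos: [0.5215, 0.1425, 0.1285]
eef_rot: [-0.097, 0.995, -0.0, -0.0]
wrist_force: [-0.1, -0.3, -1.8]
gripper_width: 0.241
```

>>> {"name": "send_rows", "arguments": {
  "slide": [
    [0,1,0],
    [0,2,0],
    [0,3,0],
    [0,4,0],
    [0,5,0]
  ],
  "rotation": [
    [0,0,0],
    [0,0,0],
    [0,0,0],
    [0,0,0],
    [0,0,0]
  ],
  "grip": [5,5,5,5,5]
}}

```text
clock: 22.8
eef_pos: [0.5207, 0.147, 0.1286]
eef_rot: [-0.097, 0.995, -0.0, 0.0]
wrist_force: [0.9, 0.5, -0.9]
gripper_width: 0.239
```

```bash
python3 m5.py pics/c10.png
```

```text
t 22.8 TCP [0.5207 0.147  0.1286] yaw 1.7649292995223864 F [ 0.9136  0.5276 -0.9455]
scene coupling_center [359.7, 138.9] exp [360.9151 137.6598]
scene socket_mouth [369.3, 125.0] exp [369.3462 122.9887]
top peg_tip [135.2, 208.6] exp [134.7634 206.3102]
top coupling_center [162.1, 203.4] exp [164.2417 202.4297]
top socket_mouth [135.8, 206.3] exp [135.3463 206.2988]
```

>>> {"name": "send_rows", "arguments": {
  "slide": [
    [0,1,0],
    [0,2,0],
    [0,3,0],
    [0,4,0],
    [0,5,0]
  ],
  "rotation": [
    [0,0,0],
    [0,0,0],
    [0,0,0],
    [0,0,0],
    [0,0,0]
  ],
  "grip": [5,5,5,5,5]
}}

```text
clock: 23.7
eef_pos: [0.5197, 0.152, 0.1285]
eef_rot: [-0.097, 0.995, -0.0, -0.0]
wrist_force: [-1.0, -0.1, -1.4]
gripper_width: 0.24
```

```bash
python3 -c "
from h import *
s=robot.sense();print(s['wrist_force'],s['moment'],s['eef_pos'])"
```

```text
[-0.95715472 -0.12447232 -1.40198145] [-0.07819238  0.02018447 -0.00258587] [0.51968638 0.15198536 0.12851807]
```

>>> {"name": "send_rows", "arguments": {
  "slide": [
    [0,1,0],
    [0,2,0],
    [0,3,0],
    [0,4,0],
    [0,5,0]
  ],
  "rotation": [
    [0,0,0],
    [0,0,0],
    [0,0,0],
    [0,0,0],
    [0,0,0]
  ],
  "grip": [5,5,5,5,5]
}}

```text
clock: 24.2
eef_pos: [0.5187, 0.1569, 0.1286]
eef_rot: [-0.097, 0.995, -0.0, 0.0]
wrist_force: [-0.5, 0.1, -1.8]
gripper_width: 0.241
```

```bash
python3 -c "
from h import *
s=robot.sense();print(s['wrist_force'],s['moment'],s['eef_pos'])"
```

```text
[-0.45298851  0.05810087 -1.78657607] [-0.08211804 -0.06409441 -0.05186731] [0.51874389 0.15689412 0.12856483]
```

>>> {"name": "send_rows", "arguments": {
  "slide": [
    [0,1,0],
    [0,2,0],
    [0,3,0],
    [0,4,0],
    [0,5,0]
  ],
  "rotation": [
    [0,0,0],
    [0,0,0],
    [0,0,0],
    [0,0,0],
    [0,0,0]
  ],
  "grip": [5,5,5,5,5]
}}

```text
clock: 24.7
eef_pos: [0.5178, 0.1618, 0.1286]
eef_rot: [-0.097, 0.995, -0.0, 0.0]
wrist_force: [-0.1, -0.5, -1.3]
gripper_width: 0.24
```

```bash
python3 -c "
from h import *
s=robot.sense();print(s['wrist_force'],s['moment'],s['eef_pos'])"
```

```text
[-0.05097074 -0.49357625 -1.31896989] [-0.00655329 -0.01408326  0.01394572] [0.51779145 0.1618016  0.12856248]
```

>>> {"name": "send_rows", "arguments": {
  "slide": [
    [0,1,0],
    [0,2,0],
    [0,3,0],
    [0,4,0],
    [0,5,0]
  ],
  "rotation": [
    [0,0,0],
    [0,0,0],
    [0,0,0],
    [0,0,0],
    [0,0,0]
  ],
  "grip": [5,5,5,5,5]
}}

```text
clock: 25.2
eef_pos: [0.5168, 0.1667, 0.1285]
eef_rot: [-0.097, 0.995, -0.0, -0.0]
wrist_force: [0.3, -0.2, -1.9]
gripper_width: 0.243
```

>>> {"name": "send_rows", "arguments": {
  "slide": [
    [0,1,0],
    [0,2,0],
    [0,3,0],
    [0,4,0],
    [0,5,0]
  ],
  "rotation": [
    [0,0,0],
    [0,0,0],
    [0,0,0],
    [0,0,0],
    [0,0,0]
  ],
  "grip": [5,5,5,5,5]
}}

```text
clock: 25.7
eef_pos: [0.5158, 0.1716, 0.1285]
eef_rot: [-0.097, 0.995, -0.0, -0.0]
wrist_force: [0.8, -0.2, -1.3]
gripper_width: 0.24
```

```bash
cat > st.py <<'E'
from fit import *
np.set_printoptions(precision=4,suppress=True)
s=robot.sense();print(round(s['clock'],2),s['wrist_force'],s['moment'],s['eef_pos'])
d=np.array([np.cos(1.768),np.sin(1.768),0]); M=R.from_quat(s['eef_rot'])
t=s['eef_pos']+M.apply([0,.134,-.0315])-[.495,.277,.16]; print('depth mm',1000*t@d,'lateral x',1000*t@[d[1],-d[0],0],'z',1000*t[2],'push',-s['wrist_force']@d)
E
python3 st.py
```

```text
25.7 [ 0.8154 -0.1899 -1.3226] [-0.0004 -0.0073 -0.0113] [0.5158 0.1716 0.1285]
depth mm 26.556948468469095 lateral x 0.16399389438225676 z 0.012808352940846257 push 0.3460150786622254
```

>>> {"name": "send_rows", "arguments": {
  "slide": [
    [0,0.5,0],
    [0,1,0],
    [0,1.5,0],
    [0,2,0],
    [0,2.5,0]
  ],
  "rotation": [
    [0,0,0],
    [0,0,0],
    [0,0,0],
    [0,0,0],
    [0,0,0]
  ],
  "grip": [5,5,5,5,5]
}}

```text
clock: 26.2
eef_pos: [0.5154, 0.174, 0.1285]
eef_rot: [-0.097, 0.995, -0.0, -0.0]
wrist_force: [0.2, -0.6, -1.2]
gripper_width: 0.239
```

```bash
python3 st.py
```

```text
26.2 [ 0.1517 -0.6429 -1.1508] [-0.0178 -0.0337  0.0175] [0.5154 0.174  0.1285]
depth mm 29.02539871749982 lateral x 0.17793489577666513 z 0.025842109758811294 push 0.6601767217177492
```

>>> {"name": "send_rows", "arguments": {
  "slide": [
    [0,0.4,0],
    [0,0.8,0],
    [0,1.2,0],
    [0,1.6,0],
    [0,1.6,0]
  ],
  "rotation": [
    [0,0,0],
    [0,0,0],
    [0,0,0],
    [0,0,0],
    [0,0,0]
  ],
  "grip": [5,5,5,5,5]
}}

```text
clock: 26.7
eef_pos: [0.5151, 0.1756, 0.1285]
eef_rot: [-0.097, 0.995, -0.0, -0.0]
wrist_force: [-0.1, -0.1, -2.1]
gripper_width: 0.247
```

>>> {"name": "send_rows", "arguments": {
  "slide": [
    [0,0.4,0],
    [0,0.8,0],
    [0,1.2,0],
    [0,1.6,0],
    [0,1.6,0]
  ],
  "rotation": [
    [0,0,0],
    [0,0,0],
    [0,0,0],
    [0,0,0],
    [0,0,0]
  ],
  "grip": [5,5,5,5,5]
}}

```text
clock: 27.2
eef_pos: [0.5147, 0.1771, 0.1285]
eef_rot: [-0.097, 0.995, -0.0, -0.0]
wrist_force: [-0.6, -1.1, -1.8]
gripper_width: 0.242
```

>>> {"name": "send_rows", "arguments": {
  "slide": [
    [0,0.4,0],
    [0,0.8,0],
    [0,1.2,0],
    [0,1.2,0],
    [0,1.2,0]
  ],
  "rotation": [
    [0,0,0],
    [0,0,0],
    [0,0,0],
    [0,0,0],
    [0,0,0]
  ],
  "grip": [5,5,5,5,5]
}}

```text
clock: 27.7
eef_pos: [0.5145, 0.1783, 0.1285]
eef_rot: [-0.097, 0.995, -0.0, -0.0]
wrist_force: [0.2, -0.1, -1.8]
gripper_width: 0.242
```

>>> {"name": "send_rows", "arguments": {
  "slide": [
    [0,0.4,0],
    [0,0.8,0],
    [0,1.2,0],
    [0,1.2,0],
    [0,1.2,0]
  ],
  "rotation": [
    [0,0,0],
    [0,0,0],
    [0,0,0],
    [0,0,0],
    [0,0,0]
  ],
  "grip": [5,5,5,5,5]
}}

```text
clock: 28.2
eef_pos: [0.5143, 0.1795, 0.1285]
eef_rot: [-0.097, 0.995, -0.0, 0.0]
wrist_force: [-1.0, -0.6, -1.1]
gripper_width: 0.242
```

>>> {"name": "send_rows", "arguments": {
  "slide": [
    [0,0.4,0],
    [0,0.8,0],
    [0,1.2,0],
    [0,1.2,0],
    [0,1.2,0]
  ],
  "rotation": [
    [0,0,0],
    [0,0,0],
    [0,0,0],
    [0,0,0],
    [0,0,0]
  ],
  "grip": [5,5,5,5,5]
}}

```text
clock: 28.7
eef_pos: [0.5141, 0.1807, 0.1285]
eef_rot: [-0.097, 0.995, -0.0, -0.0]
wrist_force: [0.8, 0.4, -0.7]
gripper_width: 0.239
```

>>> {"name": "send_rows", "arguments": {
  "slide": [
    [0,0.4,0],
    [0,0.8,0],
    [0,1.2,0],
    [0,1.2,0],
    [0,1.2,0]
  ],
  "rotation": [
    [0,0,0],
    [0,0,0],
    [0,0,0],
    [0,0,0],
    [0,0,0]
  ],
  "grip": [5,5,5,5,5]
}}

```text
clock: 29.2
eef_pos: [0.5138, 0.1818, 0.1285]
eef_rot: [-0.097, 0.995, -0.0, -0.0]
wrist_force: [-0.0, 0.0, -1.2]
gripper_width: 0.242
```

>>> {"name": "send_rows", "arguments": {
  "slide": [
    [0,0.4,0],
    [0,0.8,0],
    [0,1.2,0],
    [0,1.2,0],
    [0,1.2,0]
  ],
  "rotation": [
    [0,0,0],
    [0,0,0],
    [0,0,0],
    [0,0,0],
    [0,0,0]
  ],
  "grip": [5,5,5,5,5]
}}

```text
clock: 29.7
eef_pos: [0.5136, 0.183, 0.1286]
eef_rot: [-0.097, 0.995, -0.0, 0.0]
wrist_force: [0.1, -0.1, -1.8]
gripper_width: 0.238
```

>>> {"name": "send_rows", "arguments": {
  "slide": [
    [0,0.4,0],
    [0,0.8,0],
    [0,1.2,0],
    [0,1.2,0],
    [0,1.2,0]
  ],
  "rotation": [
    [0,0,0],
    [0,0,0],
    [0,0,0],
    [0,0,0],
    [0,0,0]
  ],
  "grip": [5,5,5,5,5]
}}

```text
clock: 30.2
eef_pos: [0.5134, 0.1838, 0.1286]
eef_rot: [-0.097, 0.995, -0.0, -0.0]
wrist_force: [0.2, -2.7, -1.2]
gripper_width: 0.237
```

Contact felt: 2.7 N. I'll press slightly more and hold.

>>> {"name": "send_rows", "arguments": {
  "slide": [
    [0,0.2,0],
    [0,0.35,0],
    [0,0.35,0],
    [0,0.35,0],
    [0,0.35,0]
  ],
  "rotation": [
    [0,0,0],
    [0,0,0],
    [0,0,0],
    [0,0,0],
    [0,0,0]
  ],
  "grip": [5,5,5,5,5]
}}

```text
clock: 30.7
eef_pos: [0.5134, 0.1838, 0.1286]
eef_rot: [-0.097, 0.995, -0.001, -0.0]
wrist_force: [0.6, -4.8, -1.0]
gripper_width: 0.244
```

```bash
python3 st.py; sleep 0; python3 -c "
from h import *
cam('top');print(robot.sense()['wrist_force']);cam('scene');print(robot.sense()['wrist_force'])"
```

```text
30.7 [ 0.613  -4.8325 -0.9865] [-1.7555 -0.264  -0.0039] [0.5134 0.1838 0.1286]
depth mm 39.033257903880106 lateral x 0.2270815165674697 z -0.029503023961569008 push 4.858998319375735
[ 0.2391956  -5.11939125 -1.09019423]
[ 0.87062001 -4.72301036 -0.84905939]
```

About 5 N, steady. Hold once more, ease off, then open gently.

>>> {"name": "send_rows", "arguments": {
  "slide": [
    [0,0,0],
    [0,0,0],
    [0,0,0],
    [0,0,0],
    [0,0,0]
  ],
  "rotation": [
    [0,0,0],
    [0,0,0],
    [0,0,0],
    [0,0,0],
    [0,0,0]
  ],
  "grip": [5,5,5,5,5]
}}

```text
clock: 31.3
eef_pos: [0.5134, 0.1838, 0.1286]
eef_rot: [-0.097, 0.995, -0.001, -0.0]
wrist_force: [0.2, -4.3, -1.6]
gripper_width: 0.24
```

>>> {"name": "send_rows", "arguments": {
  "slide": [
    [0,-0.3,0],
    [0,-0.5,0],
    [0,-0.5,1],
    [0,-0.5,3],
    [0,-0.5,5]
  ],
  "rotation": [
    [0,0,0],
    [0,0,0],
    [0,0,0],
    [0,0,0],
    [0,0,0]
  ],
  "grip": [5,5,5,5,5],
  "squeeze": 40
}}

```text
clock: 31.8
eef_pos: [0.5142, 0.1839, 0.1258]
eef_rot: [-0.097, 0.995, 0.0, 0.001]
wrist_force: [-2.5, -8.4, 8.4]
gripper_width: 0.245
```

```bash
python3 st.py
```

```text
31.8 [-2.4626 -8.3805  8.3959] [-2.2499  0.8276  0.2397] [0.5142 0.1839 0.1258]
depth mm 38.90949916422087 lateral x 0.7693652902332236 z -2.7396397692873165 push 7.735612528551087
```

Lowering by 5 mm levered the rod in the hole. I'll undo most of that, then open.

>>> {"name": "send_rows", "arguments": {
  "slide": [
    [0,0,-2],
    [0,-0.3,-4],
    [0,-0.3,-4.5],
    [0,-0.3,-4.5],
    [0,-0.3,-4.5]
  ],
  "rotation": [
    [0,0,0],
    [0,0,0],
    [0,0,0],
    [0,0,0],
    [0,0,0]
  ],
  "grip": [5,5,5,5,5]
}}

```text
clock: 32.3
eef_pos: [0.5135, 0.1837, 0.1278]
eef_rot: [-0.097, 0.995, -0.0, -0.0]
wrist_force: [2.5, -3.5, -2.6]
gripper_width: 0.242
```

```bash
python3 st.py
```

```text
32.3 [ 2.5222 -3.4929 -2.5717] [-1.4151 -0.7003 -0.1696] [0.5135 0.1837 0.1278]
depth mm 38.93012112857959 lateral x 0.3138199747004326 z -0.7351752351693053 push 3.9193349302705545
```

>>> {"name": "send_rows", "arguments": {
  "slide": [
    [0,-0.3,0],
    [0,-0.5,0],
    [0,-0.5,0],
    [0,-0.5,0],
    [0,-0.5,0]
  ],
  "rotation": [
    [0,0,0],
    [0,0,0],
    [0,0,0],
    [0,0,0],
    [0,0,0]
  ],
  "grip": [5,5,22,26,28]
}}

```text
clock: 32.8
eef_pos: [0.5136, 0.1838, 0.1285]
eef_rot: [-0.097, 0.995, 0.0, 0.0]
wrist_force: [-0.5, -0.3, -0.1]
gripper_width: 0.326
```

>>> {"name": "send_rows", "arguments": {
  "slide": [
    [0,0,0],
    [0,0,0],
    [0,0,0],
    [0,0,0],
    [0,0,0]
  ],
  "rotation": [
    [0,0,0],
    [0,0,0],
    [0,0,0],
    [0,0,0],
    [0,0,0]
  ],
  "grip": [32,38,44,50,55]
}}

```text
clock: 33.3
eef_pos: [0.5136, 0.1832, 0.128]
eef_rot: [-0.097, 0.995, -0.0, -0.0]
wrist_force: [-0.4, 0.1, 0.0]
gripper_width: 0.65
```

```bash
cat > m6.py <<'E'
import sys
from ov import *
np.set_printoptions(precision=4,suppress=True)
s=robot.sense(); print(round(s['clock'],2),s['wrist_force'],s['gripper_width'],s['eef_pos'])
d=np.array([np.cos(1.768),np.sin(1.768),0]); tip=np.array([.495,.277,.16])+.039*d
th=np.radians(5); ax=np.cos(th)*d+np.array([0,0,np.sin(th)])
h=tip-.135*ax; cp=h+.059*ax
out=[]
for n in('scene','top'):
    c=cam(n)
    for q,X in(('peg_handle',h),('coupling_center',cp),('socket_mouth',[.495,.277,.16])):
        e=proj(c,X)[0]; L=[(np.round(r['centre'],1),round(r['confidence'],2)) for r in spotter.mark_of(q,n) if np.linalg.norm(r['centre']-e)<20]; print(n,q,L[:1],'exp',e)
    p=proj(c,cp)[0]; x,y=int(p[0])-25,int(p[1])-27
    a=crop(c['frame'],x,y,50,55,8)
    if n=='top': a=np.clip(a*1.6,0,255).astype(np.uint8)
    outline(a,c,PEG[:1],[*h,1.768,th],x,y,8); out.append(a)
cv2.imwrite(sys.argv[1],np.hstack(out))
E
python3 m6.py pics/d1.png
```

```text
33.3 [-0.3698  0.1249  0.0317] 0.6495111646877292 [0.5136 0.1832 0.128 ]
scene peg_handle [(array([357.2, 141.5]), 0.48)] exp [357.8133 145.5849]
scene coupling_center [(array([364.9, 131.6]), 0.66)] exp [364.8987 132.0149]
scene socket_mouth [(array([367.8, 125.1]), 0.68)] exp [369.3462 122.9887]
top peg_handle [(array([173.7, 205.3]), 0.73)] exp [174.0573 202.6359]
top coupling_center [(array([148.9, 206.7]), 0.78)] exp [150.6454 205.0582]
top socket_mouth [(array([135.1, 206.6]), 0.58)] exp [135.3463 206.2988]
```

Released; the peg and coupling are hanging. Retreat straight up.

>>> {"name": "send_rows", "arguments": {
  "slide": [
    [0,0,-6],
    [0,0,-15],
    [0,0,-30],
    [0,0,-50],
    [0,0,-75]
  ],
  "rotation": [
    [0,0,0],
    [0,0,0],
    [0,0,0],
    [0,0,0],
    [0,0,0]
  ],
  "grip": [60,60,60,60,60]
}}

```text
clock: 34.2
eef_pos: [0.5134, 0.1831, 0.2046]
eef_rot: [-0.097, 0.995, -0.0, -0.0]
wrist_force: [0.8, 0.2, 0.8]
gripper_width: 0.702
```

>>> {"name": "send_rows", "arguments": {
  "slide": [
    [0,-20,-30],
    [0,-45,-60],
    [0,-75,-85],
    [0,-110,-100],
    [0,-145,-100]
  ],
  "rotation": [
    [0,0,0],
    [0,0,0],
    [0,0,0],
    [0,0,0],
    [0,0,0]
  ],
  "grip": [60,60,60,60,60]
}}

```text
clock: 34.7
eef_pos: [0.5424, 0.0396, 0.3078]
eef_rot: [-0.097, 0.995, 0.0, 0.003]
wrist_force: [1.4, 1.0, -0.7]
gripper_width: 0.7
```

>>> {"name": "send_rows", "arguments": {
  "slide": [
    [0,-40,0],
    [0,-80,0],
    [0,-110,0],
    [0,-120,0],
    [0,-120,0]
  ],
  "rotation": [
    [0,0,0],
    [0,0,0],
    [0,0,0],
    [0,0,0],
    [0,0,0]
  ],
  "grip": [60,60,60,60,60]
}}

```text
clock: 35.2
eef_pos: [0.5648, -0.0779, 0.3039]
eef_rot: [-0.096, 0.995, -0.0, 0.0]
wrist_force: [-0.2, 1.0, -0.3]
gripper_width: 0.699
```

```bash
python3 m6.py pics/d2.png
```

```text
35.2 [-0.1981  0.9743 -0.2837] 0.6991675176246671 [ 0.5648 -0.0779  0.3039]
scene peg_handle [(array([358.9, 148.2]), 0.75)] exp [357.8133 145.5849]
scene coupling_center [(array([364.2, 134.6]), 0.67)] exp [364.8987 132.0149]
scene socket_mouth [(array([372.2, 126.5]), 0.59)] exp [369.3462 122.9887]
top peg_handle [(array([174.5, 202. ]), 0.69)] exp [174.0573 202.6359]
top coupling_center [] exp [150.6454 205.0582]
top socket_mouth [] exp [135.3463 206.2988]
```

View pics/d2.png

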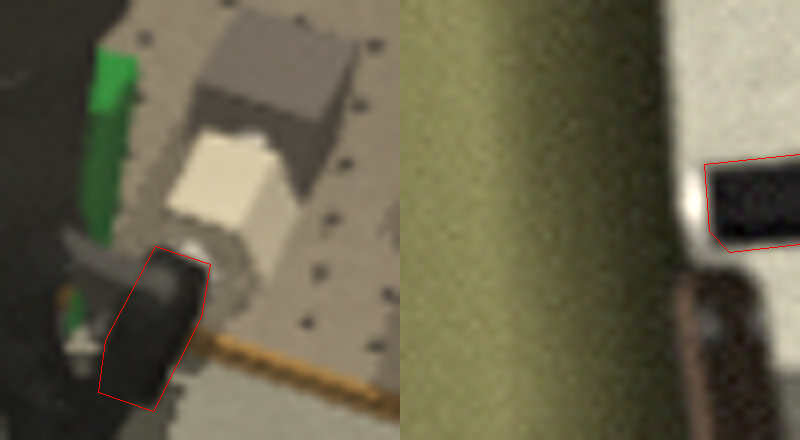

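The picture shows the handle in its predicted drooped outline, about (155,330), with the coupling on the rod in front of the socket at (235,190). The gripper is clear. One settling call, then hand in.

>>> {"name": "send_rows", "arguments": {
  "slide": [
    [0,0,0],
    [0,0,0],
    [0,0,0],
    [0,0,0],
    [0,0,0]
  ],
  "rotation": [
    [0,0,0],
    [0,0,0],
    [0,0,0],
    [0,0,0],
    [0,0,0]
  ],
  "grip": [60,60,60,60,60]
}}

```text
clock: 36.1
eef_pos: [0.5647, -0.0768, 0.3031]
eef_rot: [-0.097, 0.995, -0.0, -0.0]
wrist_force: [0.6, 0.2, -0.3]
gripper_width: 0.705
```

```bash
python3 -c "
from bench import workorder; print(workorder.close_job())"
```

```text
the job is handed in; nothing more can be done
None
```

I took the black-handled peg, threaded its rod through the coupling and lifted the coupling on it. I then pressed the tip home in the socket and let go, leaving the coupling hanging on the peg. The job was handed in at about 36 s. It gives no verdict, so the result rests on my own checks.

**Pressing home:** The stop was felt at an estimated 39 mm behind the mouth. I held it there for about 1 s at a measured push of 4–5 N.

**Last checks:** The final picture shows the handle where a peg drooping 5° should be and the coupling on the rod in front of the socket, with the gripper well clear and no force on the wrist. The networks' marks in the scene view agreed within about 5 pixels. In the top view the arm hid the coupling and the socket, so only the handle was confirmed there. I did not re-measure the bystanders at the end.

**What went wrong on the way:**
- **First grasp missed:** the fingers closed above the handle. The handle turned out to sit about 31 mm behind the tool point, so I went lower in small steps that watched the force.
- **Lowering before release:** I lowered the peg a few mm while it was still gripped, which levered the rod in the hole. The wrist showed about 8 N push and 8 N upward until I undid it. That is below the 15 N limit, but force is only read at the end of each move, so I cannot rule out a higher value in between.

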